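# Hold the pressure checker on the cabinet's tilted test nipple

## Robot

A 7-joint arm with a two-finger parallel gripper is mounted at the origin on the work surface. World frame = base frame: x ahead of the robot, y to its left, z up, the work surface at z = 0. Lengths are in m, angles in degrees, forces in N, time in s.
With the tool pointing down it reaches from about 0.35 to 0.9 m from the base axis. Payload 8.1 kg.
Tool frame: the origin (TCP) lies on the centre line of the jaws, within the pads' length; the fingertips stand 14 mm ahead of it and the grasp point (between the pads) lies 5 mm behind it; z points along the fingers, y is the direction in which the jaws open and shut (so a half turn about z gives the same grasp; the last joint's range is limited). The gripper opens to 85 mm and grips with 20 to 120 N. Pads are 22 mm wide; open, the fingers measure 114 mm over their backs; the gripper's body (76 mm by 85 mm) begins 54 mm behind the grasp point. The pads swing forward as they close: fully open they stand 13 mm farther back than shut.
Start: joints at [-77.67, 24.895, 1.432, 90.138, -0.665, 64.973, -4.303], TCP at [0.195, 0.594, 0.212] pointing down, gripper open.
Joint ranges: [-149.89, 149.89], [-25.12, 119.58], [-72.63, 75.52], [4.76, 147.25], [-75.54, 255.54], [6.69, 114.76], [-157.13, 157.13]. Speed limits (degrees/s): [127.2, 127.2, 172.46, 172.46, 180, 180, 180].

## Interface

Orientations are given as [roll, pitch, yaw] about the fixed x, y, z axes, in that order (R = Rz(yaw) Ry(pitch) Rx(roll)).
In Python, from cell import env, optics gives the robot as it stands.
- The arm moves only by the shell command python3 -m pendant 'ROWS' [FORCE]. ROWS is a JSON object of lists of equal length, an entry for each row: "fingers": the opening, from 0 (shut) to 1 (fully open); "xyz": the shift along the tool's x, y, z in m, a list of three; "spin": the turn about the tool's z in rad. A call has exactly 10 rows; each row is the pose to reach, as a shift and turn from the pose commanded when the call began, along the tool's axes at that moment; what a row does not reach only later rows make up. A row lasts 1/8 s, in which the tool goes at most 62.5 mm and 10.7 degrees, less where a joint would pass 70% of its speed; a pose out of reach is approached as far as the arm can. A call with a gripper value outside its range is refused whole. The fingers move at their own pace and stop on an object; FORCE is the grip in N (left out, the last holds). Time passes only in rows, so rows that repeat a pose let the fingers close, or fill a call up. It gives the time, the measured TCP pose, the force and the opening at its end, in the units of the state.
- env.sense(): the state, without advancing time (a new reading comes with each control period).
- optics.snapshot(name): name is "side" or "top" or "wrist"; returns the picture (420x560x3 uint8, red, green, blue); there is no depth.
- optics.camera_model(name): a dict with "vfov" (degrees; the focal length in pixels is half the picture's height over the tangent of half this angle, whatever the lens; pixels are square), "cx", "cy" (the principal point, pixels), "extrinsics" (4x4, takes a point from world to camera coordinates). Camera axes: x right, y down, z forward; pixel columns grow to the right and rows downward; lengths in m; the calibration is good to about 2 mm. A picture is of the moment at which its call begins: read the wrist's pose just before it. camera_model takes no time and is no camera call; for the wrist camera it gives the pose at the moment of the call.
- env.finish_job(): hands the job in, once; it reports no verdict.
The state is a dict: "time": time; "joint_pos": joint angles; "dq": joint speeds; "effort": joint torques, N m; "eef_pos": TCP position; "ee_rot": TCP orientation; "ft_force": force on the tool from outside, world axes, zero at the start; "ft_torque": the same for the moment, N m; "gripper_width": opening from 0.0 (shut) to 1.0 (fully open).
Only numpy, scipy, OpenCV 4.12 (cv2) and the standard library are available. Lean on these libraries where they do the work, as an engineer would, in place of code of your own. Each camera call takes 0.05 s, during which the arm holds its last target.

## Task

Check the gas pressure: lift the blue-gripped pressure checker off its parking peg and push its coupler squarely, in line with the nipple, onto the tilted brass test nipple until it snaps on. Then keep pushing so that the orange spring collar stays nearly all the way down, and finish still gripping the checker and holding it down against the spring, not letting go. Leave the other things on the bench undisturbed.

Things in the scene. Friction and masses are not known exactly. Their poses are not given: they have to be found in the camera images.
- coupler: pressure checker, loose, 0.15-0.3 kg, upright over the parking peg. Origin: centre of its open mouth (lower end); z: along it to its top. Steel sleeve 40 mm dia. up to z 50 mm; blue grip 30 x 30 mm square (sides along x, y), z 50-98, grip at z 75; white top ends at z 100. Mouth 17.6 mm dia. for the first 6 mm (lip), then 25 mm bore to z 45. May be turned freely about its axis.
- stand: fixed grey parking stand, plate 100 x 100 x 10 mm thick, with a central peg of 12 mm diameter ending 35 mm above the surface; origin: centre of the plate's underside. The checker stands on the plate, peg in its mouth: lift it straight up at least 30 mm to clear it.
- port: fixed test port: dark base 105 x 110 x 12 mm with a white block up to 45 mm high that carries the nipple; origin: under the nipple, on the surface; the nipple leans 25 degrees from vertical towards this body's -x.
- nipple: fixed tilted brass nipple. Origin: its foot on its axis, 50 mm above the surface; z: outwards along it (up, leaning 25 degrees). Post 15 mm dia., rounded tip at z 51 mm; two sprung detent balls stand out 3.5 mm along +-y at z 31. The coupler's lip must be pushed over them (about 4 to 8 N); it has snapped on when its mouth is at z 22 mm or lower.
- collar_top (a point): centre of the top face of the orange ring (41 mm diameter, 6 mm thick) around the nipple; its z axis is the nipple's axis. At rest it lies 20 mm out from the nipple's foot; the coupler's mouth rim pushes it down.
- collar (a joint): how far the orange collar is pushed down along the nipple, in m: 0 free, 0.008 at its hard stop. Spring: 4 N at 0, 12 N at 0.008.
- reagent: white bottle with blue cap, 60 mm diameter, 120 mm tall; bystander, leave alone; origin: centre of its underside
- tipbox: green box of pipette tips, 80 x 120 x 60 mm tall; bystander, leave alone; origin: centre of its underside
- tuberack: black rack full of white-capped tubes, 60 x 130 x 51 mm tall; bystander, leave alone; origin: centre of its underside
- dishes: pile of three clear dishes, 63 mm diameter, 45 mm tall; bystander, leave alone; origin: centre of its underside
- bluebin: open blue bin, 100 x 140 x 90 mm tall; bystander, leave alone; origin: centre of its underside
- amber: amber jar with black cap, 48 mm diameter, 85 mm tall; bystander, leave alone; origin: centre of its underside
- cryobox: white-lidded cardboard box, 104 x 104 x 54 mm tall; bystander, leave alone; origin: centre of its underside

How it is judged:
By the outcome, as a careful person would: the job done as asked, in the order asked, and still so for the second after the job is handed in, while the arm keeps its last pose, push and grip.
It also fails if it takes over 37 s, if anything falls off the work surface, if the arm or the gripper's body presses on something with over 40 N, if the wrist force passes 120 N, or if a joint passes its speed limit or range.

## Working session

There is one attempt and no reset: what is moved stays moved. The work goes in short steps, Python scripts to look and compute and a shell command to move; the robot and the scene stay as the last step left them, time stands still between calls to the robot, and variables do not carry over. Pictures are saved under pics/ and viewed, and the job is handed in when it is done.

```bash
ls; mkdir -p pics
python3 - <<'E'
from cell import env, optics
import cv2
print(env.sense())
for n in ["side","top","wrist"]:
    m=optics.camera_model(n); print(n,m)
    cv2.imwrite(f"pics/{n}0.png",optics.snapshot(n)[:,:,::-1])
E
```

```text
pics
{'time': 0.0, 'joint_pos': array([-77.67030481,  24.9367747 ,   1.43046018,  90.18998026,
        -0.66518422,  64.97399723,  -4.30250937]), 'dq': array([ 0.0220319 ,  0.0042196 , -0.06312676, -0.02523054, -0.03923074,
       -0.06408717,  0.0313229 ]), 'effort': array([-4.97721121e-04, -6.70455837e+01,  1.02548450e+00, -3.16210413e+01,
        1.56702823e-02,  1.23774481e-02, -6.36743539e-05]), 'eef_pos': array([0.1951737 , 0.59316559, 0.21141649]), 'ee_rot': array([-1.79907882e+02,  7.71199823e-03,  1.61788275e+02]), 'ft_force': array([ 0.59947858, -0.1986869 , -0.47942875]), 'ft_torque': array([ 0.01858325, -0.01184298, -0.01226051]), 'gripper_width': 0.998375359994173}
side {'vfov': 52.81266350547382, 'cx': 285.1575593083362, 'cy': 212.4491226527049, 'extrinsics': array([[ 0.94341881, -0.33136651,  0.01253767, -0.59036849],
       [-0.2400539 , -0.70855378, -0.66357039,  0.20907668],
       [ 0.22876862,  0.62301506, -0.74800879,  1.21644439],
       [ 0.        ,  0.        ,  0.        ,  1.        ]])}
top {'vfov': 49.605566266796714, 'cx': 281.5544519896498, 'cy': 209.91663204786397, 'extrinsics': array([[-0.04711476, -0.99888465, -0.00310658,  0.01925025],
       [-0.97707507,  0.04673202, -0.20770275,  0.60501467],
       [ 0.20761627, -0.0067505 , -0.97818706,  1.50402119],
       [ 0.        ,  0.        ,  0.        ,  1.        ]])}
wrist {'vfov': 61.4595138182666, 'cx': 280.27011428620193, 'cy': 211.45328323596854, 'extrinsics': array([[ 3.12686232e-01,  9.49856185e-01, -7.40869271e-04,
        -6.24904567e-01],
       [ 9.08427494e-01, -2.98820163e-01,  2.92345683e-01,
        -3.73008180e-02],
       [ 2.77464969e-01, -9.20854962e-02, -9.56312424e-01,
         3.78397077e-01],
       [ 0.00000000e+00,  0.00000000e+00,  0.00000000e+00,
         1.00000000e+00]])}
```

View pics/side0.png

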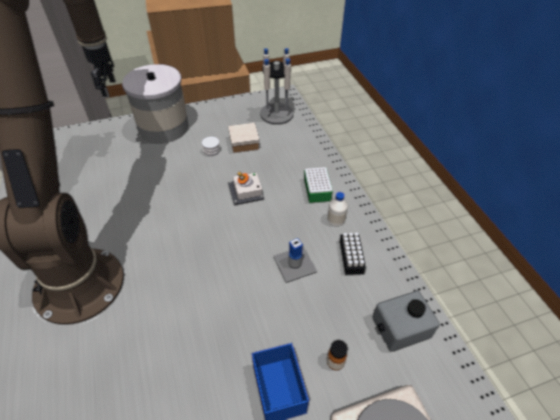

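View pics/top0.png

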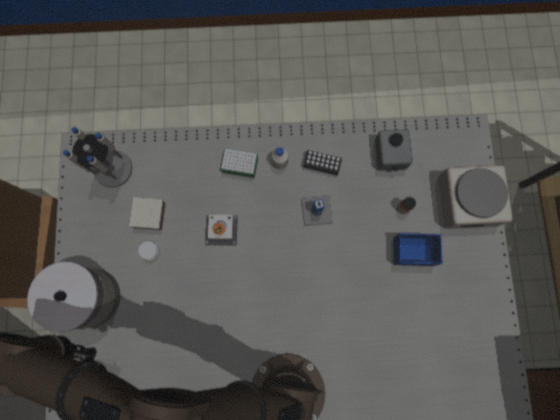

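View pics/wrist0.png

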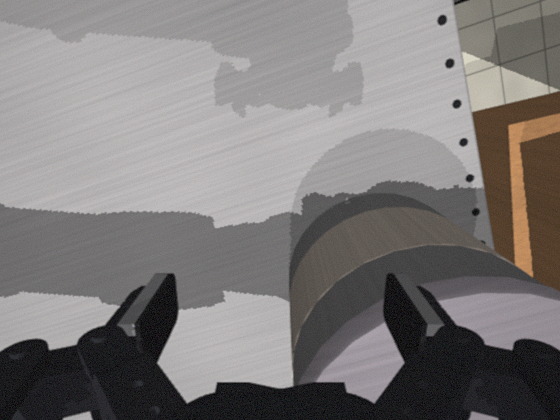

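Run:
```python
import cv2,numpy as np
s=cv2.imread('pics/side0.png');t=cv2.imread('pics/top0.png')
a=cv2.resize(s[160:290,220:350],(520,520)[::1],interpolation=cv2.INTER_CUBIC)
cv2.imwrite('pics/sc.png',a)
b=np.hstack([cv2.resize(t[205:250,195:245],None,fx=8,fy=8,interpolation=cv2.INTER_CUBIC),cv2.resize(t[187:232,295:342],None,fx=8,fy=8,interpolation=cv2.INTER_CUBIC)])
print(b.shape);cv2.imwrite('pics/tc.png',b)
```

```text
(360, 776, 3)
```

View pics/sc.png

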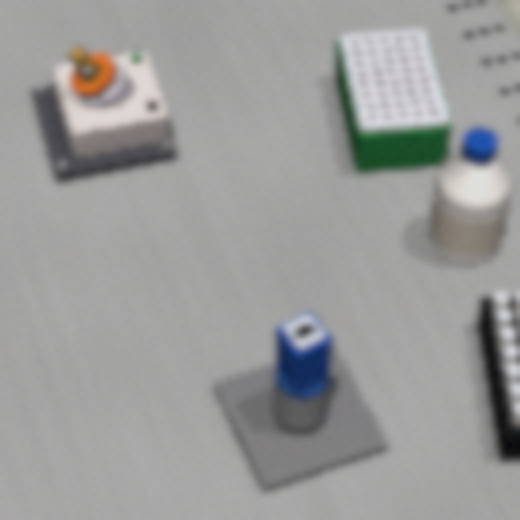

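View pics/tc.png

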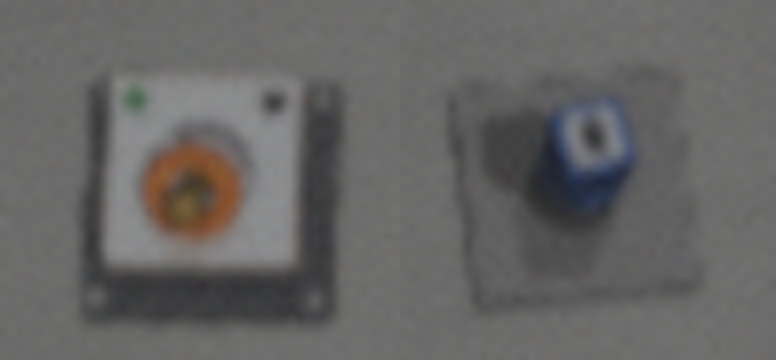

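```bash
cat > h.py <<'E'
import numpy as np, cv2
from cell import env, optics
from scipy.spatial.transform import Rotation as R
def K(m):
    f=210/np.tan(np.radians(m['vfov']/2)); return np.array([[f,0,m['cx']],[0,f,m['cy']],[0,0,1]])
def ray(m,u,v):
    E=np.array(m['extrinsics']); r=E[:3,:3].T@np.linalg.inv(K(m))@[u,v,1.]; o=-E[:3,:3].T@E[:3,3]; return o,r/np.linalg.norm(r)
def onz(m,u,v,z):
    o,r=ray(m,u,v); return o+r*(z-o[2])/r[2]
def proj(m,p):
    E=np.array(m['extrinsics']); q=K(m)@(E[:3,:3]@np.array(p)+E[:3,3]); return q[:2]/q[2]
def tri(obs):
    A=0;b=0
    for m,u,v in obs:
        o,r=ray(m,u,v);P=np.eye(3)-np.outer(r,r);A=A+P;b=b+P@o
    x=np.linalg.solve(A,b); return x,[np.linalg.norm((np.eye(3)-np.outer(ray(*q)[1],ray(*q)[1]))@(x-ray(*q)[0])) for q in obs]
def rot(): return R.from_euler('xyz',env.sense()['ee_rot'],degrees=True).as_matrix()
E
python3 - <<'E'
from h import *
t=optics.camera_model('top');s=optics.camera_model('side')
print('checker top',onz(t,319,204.1,.11),onz(s,220+303/4,160+332/4,.11))
print('collar',onz(t,218.8,229,.068),onz(s,220+92/4,160+77/4,.068), tri([(t,218.8,229),(s,243,179.2)]))
print(tri([(t,319,204.1),(s,295.7,243)]))
# stand corners, top
for u,v in [(453,82),(682,70),(706,290),(478,306)]: print(onz(t,295+(u-400)/8,187+v/8,.01)[:2])
print('portcorners')
for u,v in [(90,80),(342,85),(332,320),(83,316)]: print(onz(t,195+u/8,205+v/8,.012)[:2])
Rt=rot();print(Rt)
E
```

```text
checker top [ 0.60930785 -0.13551772  0.11      ] [ 0.608366   -0.13527681  0.11      ]
collar [0.5480642  0.20748347 0.068     ] [0.54651676 0.20324707 0.068     ] (array([0.54820656, 0.20810192, 0.06354648]), [np.float64(0.000630254078519282), np.float64(0.0006302540785195801)])
(array([ 0.6086894 , -0.13542863,  0.11033026]), [np.float64(0.0005345054568098649), np.float64(0.000534505456809827)])
[ 0.65961639 -0.08402192]
[ 0.66022799 -0.18704099]
[ 0.5595642 -0.1907055]
[ 0.55719318 -0.08933992]
portcorners
[0.61051835 0.25874502]
[0.60289784 0.1467913 ]
[0.49802441 0.15402332]
[0.50498474 0.26315818]
[[-9.49879845e-01  3.12615121e-01 -2.57386881e-04]
 [ 3.12615203e-01  9.49879135e-01 -1.16756232e-03]
 [-1.20511208e-04 -1.18950697e-03 -9.99999285e-01]]
```

Run:
```python
from h import *
m=optics.camera_model('wrist');st=env.sense();Rt=rot();p=st['eef_pos']
E=np.array(m['extrinsics']);o=-E[:3,:3].T@E[:3,3]
print('cam in tool',Rt.T@(o-p)); print('cam axes in tool (cols)',Rt.T@E[:3,:3].T)
Rd=R.from_euler('xyz',[180,0,176.6],degrees=True).as_matrix()
print('spin sign check: yaw after +spin', (R.from_matrix(Rt)*R.from_rotvec([0,0,.26])).as_euler('xyz',degrees=True))
for q in [(.60,.20,.26),(.609,-.10,.26),(.68,-.135,.26)]: print(q,Rt.T@(np.array(q)-p))
```

```text
cam in tool [ 0.07485233  0.00043987 -0.16079702]
cam axes in tool (cols) [[-7.70591362e-05 -9.56353109e-01 -2.92213490e-01]
 [ 9.99999775e-01 -2.68489121e-04  6.14999968e-04]
 [-6.66613275e-04 -2.92213377e-01  9.56352915e-01]]
spin sign check: yaw after +spin [-1.79935912e+02  2.41937127e-02  1.46886201e+02]
(0.6, 0.2, 0.26) [-0.50744541 -0.24711108 -0.04801828]
(0.609, -0.1, 0.26) [-0.60977889 -0.52926128 -0.04767032]
(0.68, -0.135, 0.26) [-0.68816189 -0.54031138 -0.04764773]
```

Run:
```python
from h import *
p=env.sense()['eef_pos'];Rt=rot()
print(Rt.T@(np.array([.49,.205,.25])-p))
```

```text
[-0.40139435 -0.27673745 -0.03799581]
```

```bash
python3 -m pendant '{"fingers":[1,1,1,1,1,1,1,1,1,1],"xyz":[[0,0,-0.038],[-0.05,-0.035,-0.038],[-0.1,-0.07,-0.038],[-0.15,-0.104,-0.038],[-0.2,-0.138,-0.038],[-0.25,-0.172,-0.038],[-0.3,-0.207,-0.038],[-0.35,-0.242,-0.038],[-0.4,-0.277,-0.038],[-0.4,-0.277,-0.038]],"spin":[0,-0.03,-0.06,-0.09,-0.12,-0.15,-0.18,-0.22,-0.258,-0.258]}'
python3 - <<'E'
from h import *
m=optics.camera_model('wrist');im=optics.snapshot('wrist');cv2.imwrite('pics/w1.png',im[:,:,::-1])
import pickle;pickle.dump(m,open('w1.pkl','wb'))
print(env.sense()['time'],env.sense()['ee_rot'],env.sense()['dq'].round(2))
E
```

```text
time: 1.4
eef_pos: [0.4914, 0.2, 0.2502]
ee_rot: [-179.9, 0.1, 176.1]
ft_force: [0.8, 0.3, -0.5]
gripper_width: 1.001
1.45 [-1.79959262e+02 -3.80462962e-03  1.76270869e+02] [-2.66 -0.12 -3.14  0.32 -0.8  -0.04 -1.18]
```

View pics/w1.png

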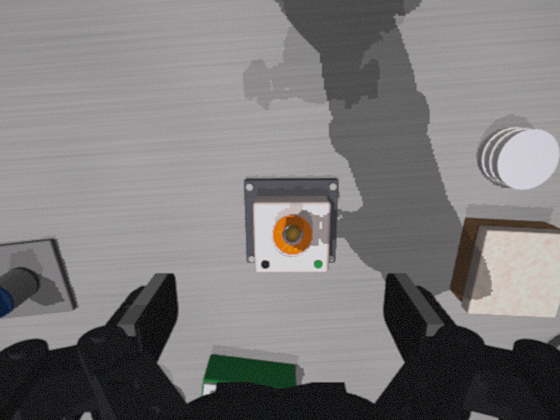

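Run:
```python
from h import *
import pickle
m=pickle.load(open('w1.pkl','rb'));im=cv2.imread('pics/w1.png')
c=cv2.resize(im[170:280,235:350],None,fx=5,fy=5,interpolation=cv2.INTER_CUBIC);cv2.imwrite('pics/w1c.png',c)
hsv=cv2.cvtColor(im,cv2.COLOR_BGR2HSV)
o=cv2.inRange(hsv,(5,180,120),(20,255,255));o[:, :270]=0;o[:,320:]=0
cs,_=cv2.findContours(o,cv2.RETR_EXTERNAL,cv2.CHAIN_APPROX_NONE);k=max(cs,key=cv2.contourArea)
print(cv2.fitEllipse(cv2.convexHull(k)),cv2.boundingRect(k))
w=cv2.inRange(hsv,(0,0,190),(180,40,255));w[:,:245]=0;w[:,345:]=0;w[:190]=0;w[280:]=0
cs,_=cv2.findContours(w,cv2.RETR_EXTERNAL,cv2.CHAIN_APPROX_NONE);k=max(cs,key=cv2.contourArea)
r=cv2.minAreaRect(k);print(r,cv2.contourArea(k))
B=cv2.boxPoints(r);P=[onz(m,u,v,.045)[:2] for u,v in B];
for p,q in zip(P,P[1:]+P[:1]): print(p,np.degrees(np.arctan2(*(q-p)[::-1])),np.linalg.norm(q-p))
print('base')
P=[onz(m,u,v,.012)[:2] for u,v in [(245,179),(338.5,179),(337.5,262.5),(246,262.5)]]
for p,q in zip(P,P[1:]+P[:1]): print(p,np.degrees(np.arctan2(*(q-p)[::-1])),np.linalg.norm(q-p))
```

```text
((291.998046875, 234.2699737548828), (37.25252151489258, 38.186920166015625), 177.40261840820312) (274, 215, 37, 39)
((291.0, 237.0), (68.0, 74.0), 90.0) 2876.5
[0.51739579 0.17024812] 86.08633067086679 0.07958812606171414
[0.52282795 0.24965065] -1.663113198712671 0.0807366905194923
[0.60353063 0.24730745] -93.89748607668183 0.0845496870376601
[0.59778366 0.16295331] 174.81488210923095 0.0807181694001776
base
[0.49724265 0.15929767] 86.08106324155911 0.10740513320871972
[0.50458326 0.26645167] -1.8373818730239315 0.10505372983529322
[0.60958298 0.26308334] -93.89961848411623 0.11309147190652698
[0.60189178 0.15025371] 175.0606679530039 0.10503919688691861
```

View pics/w1c.png

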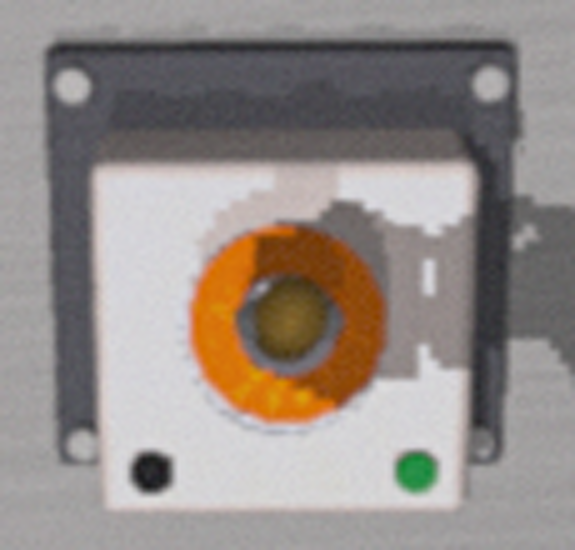

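Run:
```python
from h import *
import pickle
m=pickle.load(open('w1.pkl','rb'))
c=onz(m,292,234.3,.0681);print(c)
t=onz(m,235+290/5-.4,170+318/5-.4,.0962);print('tip',t)
y=np.radians(-3.8);d=np.array([-np.cos(y),-np.sin(y),0]);a=np.sin(np.radians(25))*d+np.array([0,0,np.cos(np.radians(25))])
print('foot via collar',c-.02*a,'via tip',t-.051*a, 'axis',a)
P=[onz(m,235+u/5-.4,170+v/5-.4,.012)[:2] for u,v in [(72,85),(490,85),(483,443),(82,443)]]
for p,q in zip(P,P[1:]+P[:1]): print(p,np.degrees(np.arctan2(*(q-p)[::-1])),np.linalg.norm(q-p))
print(np.mean(P,0))
s=env.sense();p=s['eef_pos'];print(p,s['ee_rot'])
print(rot().T@(np.array([.54,-.145,.25])-p))
```

```text
[0.54725967 0.20872611 0.0681    ]
tip [0.5354859  0.20913408 0.0962    ]
foot via collar [0.55569345 0.20816593 0.04997384] via tip [0.55699204 0.20770564 0.0499783 ] axis [-0.42168912  0.02800856  0.90630779]
[0.50646118 0.16303798] 86.08270798143019 0.09665455320445399
[0.51306427 0.25946672] -2.537127387843568 0.09028024318317414
[0.60325602 0.25547031] -93.90068471848512 0.0987392628433623
[0.59653906 0.15695978] 176.13969257033685 0.09028271624259722
[0.55483013 0.2087337 ]
[0.48973303 0.20313874 0.24999927] [-1.79959262e+02 -3.80462962e-03  1.76270869e+02]
[-7.28033695e-02 -3.44132190e-01  2.39120373e-04]
```

```bash
python3 -m pendant '{"fingers":[1,1,1,1,1,1,1,1,1,1],"xyz":[[-0.015,-0.048,0],[-0.03,-0.096,0],[-0.046,-0.144,0],[-0.061,-0.192,0],[-0.077,-0.24,0],[-0.092,-0.288,0],[-0.107,-0.334,0],[-0.107,-0.334,0],[-0.107,-0.334,0],[-0.107,-0.334,0]],"spin":[0,0,0,0,0,0,0,0,0,0]}'
python3 - <<'E'
from h import *
m=optics.camera_model('wrist');s=env.sense();im=optics.snapshot('wrist');cv2.imwrite('pics/w2.png',im[:,:,::-1])
import pickle;pickle.dump((m,s),open('w2.pkl','wb'))
print(s['time'],s['eef_pos'],s['ee_rot'],s['joint_pos'])
E
```

```text
time: 2.7
eef_pos: [0.5756, -0.1319, 0.2501]
ee_rot: [179.9, -0.0, 176.7]
ft_force: [0.1, 0.2, 0.1]
gripper_width: 0.998
2.7 [ 0.57560114 -0.1318768   0.25006305] [ 1.79939940e+02 -1.91359574e-02  1.76741217e+02] [ -7.53406565  20.42687807  21.202924    93.26170044  -7.89599889
  67.81054817 102.18734043]
```

View pics/w2.png

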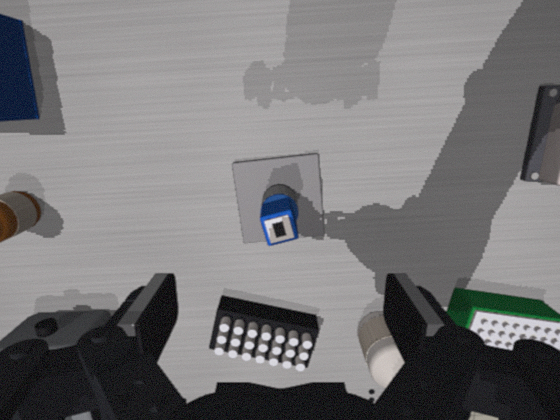

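Run:
```python
from h import *
import pickle
m,s=pickle.load(open('w2.pkl','rb'));im=cv2.imread('pics/w2.png')
c=cv2.resize(im[145:255,225:340],None,fx=5,fy=5,interpolation=cv2.INTER_CUBIC);cv2.imwrite('pics/w2c.png',c)
g=im[205:255,250:310];
b=(g[:,:,0].astype(int)-g[:,:,2]<35).astype(np.uint8)
hsv=cv2.cvtColor(im,cv2.COLOR_BGR2HSV)
bl=cv2.inRange(hsv,(100,120,40),(130,255,255));bl[:,:250]=0;bl[:,310:]=0;bl[:185]=0;bl[255:]=0
cs,_=cv2.findContours(bl,cv2.RETR_EXTERNAL,cv2.CHAIN_APPROX_NONE);k=max(cs,key=cv2.contourArea)
print(cv2.boundingRect(k))
mask=np.zeros_like(bl);cv2.drawContours(mask,[k],-1,255,-1)
w=cv2.bitwise_and(mask,cv2.bitwise_not(bl))
cs,_=cv2.findContours(w,cv2.RETR_EXTERNAL,cv2.CHAIN_APPROX_NONE);k=max(cs,key=cv2.contourArea)
r=cv2.minAreaRect(k);print(r)
B=cv2.boxPoints(r);P=[onz(m,u,v,.11)[:2] for u,v in B]
for p,q in zip(P,P[1:]+P[:1]): print(p,np.degrees(np.arctan2(*(q-p)[::-1])),np.linalg.norm(q-p))
print(onz(m,*r[0],.11))
```

```text
(260, 194, 38, 52)
((278.79412841796875, 228.67649841308594), (24.496097564697266, 26.436382293701172), 75.96376037597656)
[ 0.59995314 -0.14797039] 101.39994786179425 0.02374257721281869
[ 0.59526027 -0.12469623] 10.52605702548926 0.02335720798646242
[ 0.61822442 -0.12042927] -78.29299923089184 0.02424742009959542
[ 0.62314439 -0.1441723 ] -170.69906844281823 0.023500202669709494
[ 0.60901846 -0.13430583  0.11      ]
```

View pics/w2c.png

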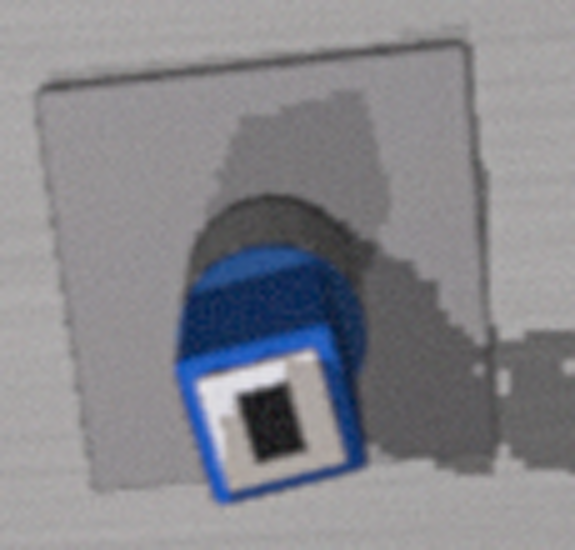

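Run:
```python
from h import *
import pickle
m,s=pickle.load(open('w2.pkl','rb'))
print('rack near edge',onz(m,225,297,.051),onz(m,318,318,.051))
p=s['eef_pos'];Rt=R.from_euler('xyz',s['ee_rot'],degrees=True).as_matrix()
print(Rt.T@(np.array([.609,-.1345,.080])-p))
yaw=np.radians(191)
```

```text
rack near edge [ 0.70986659 -0.20228903  0.051     ] [ 0.74391183 -0.09622295  0.051     ]
[-0.03355077 -0.00089863  0.17005101]
```

Run:
```python
from h import *
s=env.sense();p=s['eef_pos'];print(p,s['ee_rot'])
print(rot().T@(np.array([.609,-.1345,.080])-p))
```

```text
[ 0.57559857 -0.13221571  0.25016844] [ 1.79952520e+02 -7.54784826e-03  1.76723917e+02]
[-0.03349981 -0.00051277  0.17016366]
```

```bash
python3 -m pendant '{"fingers":[1,1,1,1,1,1,1,1,1,1],"xyz":[[-0.018,0,0.02],[-0.0335,-0.0005,0.045],[-0.0335,-0.0005,0.07],[-0.0335,-0.0005,0.095],[-0.0335,-0.0005,0.12],[-0.0335,-0.0005,0.14],[-0.0335,-0.0005,0.155],[-0.0335,-0.0005,0.165],[-0.0335,-0.0005,0.17],[-0.0335,-0.0005,0.17]],"spin":[-0.1,-0.2,-0.244,-0.244,-0.244,-0.244,-0.244,-0.244,-0.244,-0.244]}'
python3 - <<'E'
from h import *
im=optics.snapshot('wrist');cv2.imwrite('pics/w3.png',im[:,:,::-1])
im=optics.snapshot('side');cv2.imwrite('pics/s3.png',cv2.resize(im[190:320,220:360,::-1],None,fx=4,fy=4))
s=env.sense();print(s['time'],s['eef_pos'],s['ee_rot'])
E
```

```text
time: 4.0
eef_pos: [0.609, -0.1367, 0.0803]
ee_rot: [180.0, 0.0, -169.4]
ft_force: [-0.3, -0.2, -0.3]
gripper_width: 1.002
4.1 [ 0.60933609 -0.13686685  0.08075898] [-1.79985159e+02  5.06523195e-02 -1.69457265e+02]
```

View pics/w3.png

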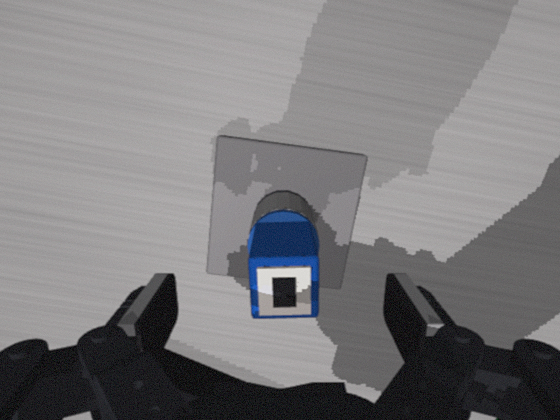

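View pics/s3.png

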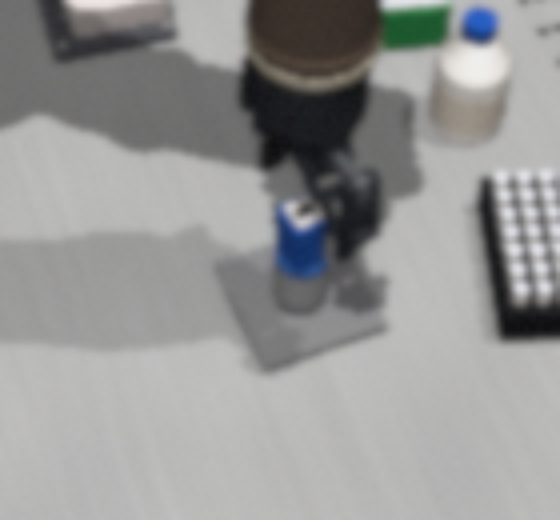

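```bash
python3 -m pendant '{"fingers":[0.7,0.4,0.2,0.1,0,0,0,0,0,0],"xyz":[[0,0.002,0],[0,0.002,0],[0,0.002,0],[0,0.002,0],[0,0.002,0],[0,0.002,0],[0,0.002,0],[0,0.002,0],[0,0.002,0],[0,0.002,0]],"spin":[0,0,0,0,0,0,0,0,0,0]}' 40
python3 - <<'E'
from h import *
im=optics.snapshot('wrist');cv2.imwrite('pics/w4.png',im[:,:,::-1])
s=env.sense();print(s['time'],s['eef_pos'],s['ee_rot'],s['gripper_width'],s['joint_pos'])
E
```

```text
time: 5.35
eef_pos: [0.6088, -0.1349, 0.0805]
ee_rot: [-180.0, 0.0, -169.5]
ft_force: [-0.8, -0.4, 5.0]
gripper_width: 0.34
5.4 [ 0.60878742 -0.13495581  0.08054805] [-1.79987766e+02  2.95752517e-02 -1.69460145e+02] 0.3333958392479406 [ -2.87773066  32.62343759  15.47806624  99.50557397 -10.93629889
  49.31195855 117.96543434]
```

View pics/w4.png

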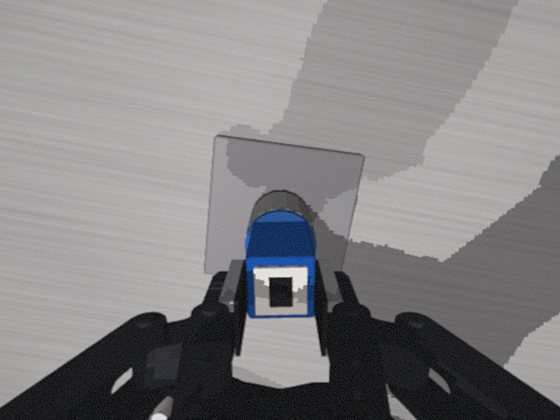

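```bash
python3 -m pendant '{"fingers":[0,0,0,0,0,0,0,0,0,0],"xyz":[[0,0,-0.01],[0,0,-0.025],[0,0,-0.04],[0,0,-0.05],[-0.015,0,-0.05],[-0.03,0,-0.05],[-0.04,0,-0.05],[-0.04,0,-0.04],[-0.04,0,-0.025],[-0.04,0,-0.012]],"spin":[0,0,0,0,0,0,0,0,0,0]}' 25
python3 - <<'E'
from h import *
im=optics.snapshot('wrist');cv2.imwrite('pics/w5.png',im[:,:,::-1])
im=optics.snapshot('side');cv2.imwrite('pics/s5.png',cv2.resize(im[190:320,220:360,::-1],None,fx=4,fy=4))
s=env.sense();print(s['time'],s['eef_pos'],s['ft_force'])
E
```

```text
time: 6.65
eef_pos: [0.6468, -0.1275, 0.0905]
ee_rot: [180.0, -0.1, -169.5]
ft_force: [-0.0, 0.3, -2.3]
gripper_width: 0.336
6.75 [ 0.64609928 -0.12730045  0.08982504] [-0.7818205   0.25596628 -0.87901578]
```

View pics/w5.png

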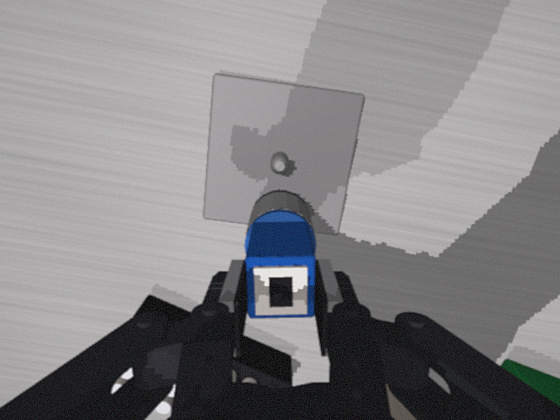

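View pics/s5.png

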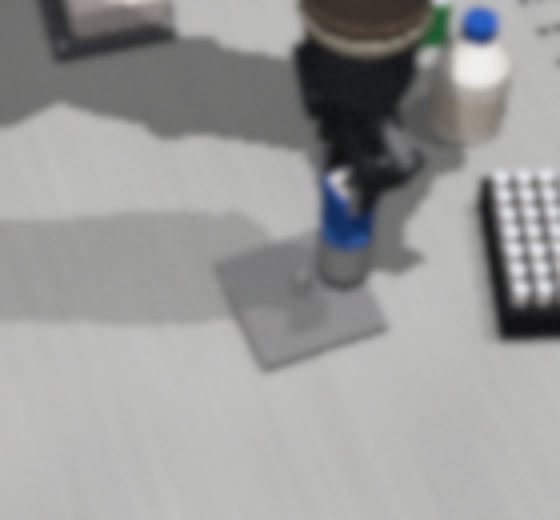

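```bash
python3 -m pendant '{"fingers":[0,0,0,0,0,0,0,0,0,0],"xyz":[[0.006,0,0],[0.012,0,0],[0.016,0,0],[0.02,0,0],[0.024,0,0],[0.028,0,0],[0.032,0,0],[0.036,0,0],[0.039,0,0],[0.039,0,0]],"spin":[0,0,0,0,0,0,0,0,0,0]}' 25
python3 - <<'E'
from h import *
im=optics.snapshot('wrist');cv2.imwrite('pics/w6.png',im[:,:,::-1])
im=optics.snapshot('side');cv2.imwrite('pics/s6.png',cv2.resize(im[190:320,220:360,::-1],None,fx=4,fy=4))
s=env.sense();print(s['time'],s['eef_pos'],s['ft_force'])
E
```

```text
time: 8.0
eef_pos: [0.6093, -0.1347, 0.0922]
ee_rot: [180.0, -0.0, -169.5]
ft_force: [2.2, 1.4, 0.2]
gripper_width: 0.336
8.1 [ 0.60941584 -0.13460246  0.09214412] [3.4959225  0.6609212  0.06656278]
```

View pics/w6.png

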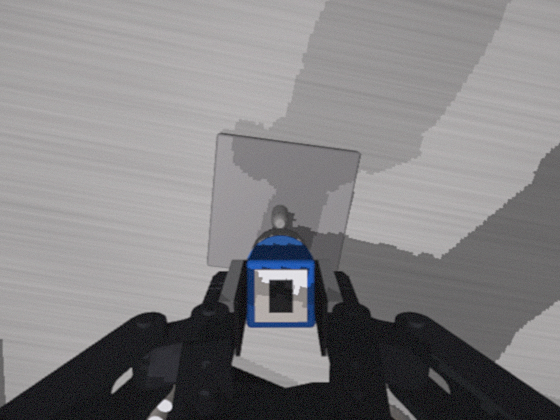

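View pics/s6.png

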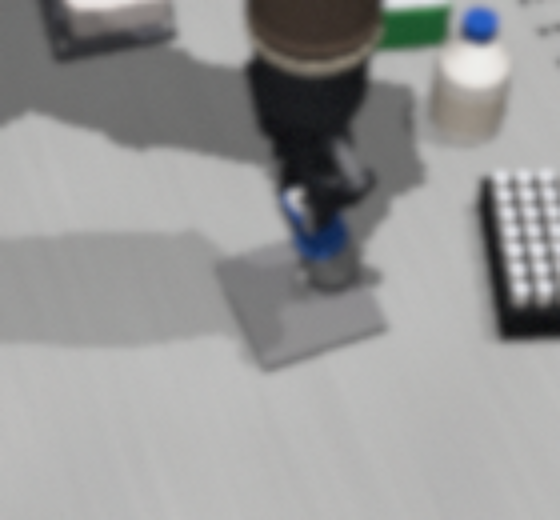

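Run:
```python
from h import *
for n in ['w5','w6']:
    im=cv2.imread(f'pics/{n}.png')
    p=im[200:345,259:266].mean(1).astype(int)
    print(n);print([(200+i,*map(int,p[i])) for i in range(len(p)) if 30<i])
```

```text
w5
[(231, 95, 50, 23), (232, 95, 50, 20), (233, 95, 46, 20), (234, 95, 49, 20), (235, 96, 48, 20), (236, 95, 48, 18), (237, 97, 49, 20), (238, 97, 50, 25), (239, 94, 47, 16), (240, 96, 50, 19), (241, 97, 51, 24), (242, 95, 49, 18), (243, 97, 51, 22), (244, 95, 46, 17), (245, 96, 49, 20), (246, 96, 49, 19), (247, 96, 50, 21), (248, 96, 50, 21), (249, 96, 51, 19), (250, 96, 48, 16), (251, 96, 47, 14), (252, 99, 51, 18), (253, 97, 48, 19), (254, 93, 45, 17), (255, 89, 45, 19), (256, 101, 52, 19), (257, 143, 70, 25), (258, 169, 84, 29), (259, 174, 85, 29), (260, 175, 86, 32), (261, 176, 87, 32), (262, 176, 87, 29), (263, 176, 86, 27), (264, 175, 84, 27), (265, 155, 79, 43), (266, 113, 88, 84), (267, 126, 132, 137), (268, 187, 193, 196), (269, 226, 229, 231), (270, 227, 230, 231), (271, 225, 228, 229), (272, 225, 228, 229), (273, 226, 228, 230), (274, 225, 228, 229), (275, 216, 220, 222), (276, 206, 209, 212), (277, 204, 207, 209), (278, 208, 211, 214), (279, 214, 217, 219), (280, 195, 199, 201), (281, 159, 163, 166), (282, 149, 152, 157), (283, 153, 157, 160), (284, 161, 165, 168), (285,
[... 3010 characters left out ...]
 178), (313, 169, 171, 178), (314, 168, 171, 179), (315, 169, 171, 178), (316, 170, 172, 180), (317, 168, 172, 179), (318, 168, 171, 178), (319, 168, 171, 178), (320, 172, 176, 183), (321, 162, 162, 168), (322, 133, 98, 91), (323, 121, 59, 26), (324, 126, 64, 28), (325, 123, 63, 23), (326, 119, 62, 33), (327, 134, 107, 101), (328, 172, 169, 173), (329, 177, 178, 181), (330, 175, 174, 178), (331, 170, 170, 173), (332, 167, 167, 169), (333, 171, 171, 174), (334, 173, 173, 175), (335, 177, 176, 178), (336, 174, 173, 176), (337, 171, 171, 172), (338, 169, 170, 172), (339, 171, 171, 174), (340, 170, 170, 172), (341, 170, 171, 172), (342, 170, 170, 172), (343, 167, 166, 170), (344, 168, 169, 171)]
```

```bash
cat > tilt.py <<'E'
from h import *
from scipy.optimize import least_squares
f=210/np.tan(np.radians(61.4595138/2));cy=211.4533
def row(x,z):
    d=np.array([x-.07485,z+.1608]);return cy+f*(d@[-.95635,-.29221])/(d@[-.29221,.95635])
def pts(ex,ez,th,zG,w):  # ez: checker mouth z offset at zero tilt: TCP at checker z 70.5+ez
    out=[]
    for a,zc in [(.015,.098),(w,.100),(-w,.100),(-.015,.098)]:
        b=zc-(.0705-zG+ez)
        out.append(row(ex+a*np.cos(th)+b*np.sin(th),zG-b*np.cos(th)+a*np.sin(th)))
    return np.array(out)
a5=np.array([256.7,267.5,314.7,317.7]);
def fit(a6,zG):
    r=least_squares(lambda p:np.r_[pts(p[0],p[1],0,zG,p[3])-a5,pts(p[0],p[1],p[2],zG,p[3])-a6],[0,0,.4,.012])
    return r.x*[1e3,1e3,57.3,1e3],r.fun.round(1)
E
python3 - <<'E'
from tilt import *
for z in (-.003,-.005,-.008,-.011): print(z,*fit(np.array([259.8,269.3,321.7,326.9]),z))
E
```

```text
-0.003 [ 2.7862531  -5.5834619  -3.38528507 11.41957777] [-1.3 -1.6  2.   3.7  0.7  1.8 -2.  -3.2]
-0.005 [ 2.89035055 -5.80173912 -3.51653992 11.40784388] [-1.4 -1.6  2.1  3.8  0.6  1.8 -2.1 -3.2]
-0.008 [ 3.06439119 -6.167662   -3.72362292 11.3873749 ] [-1.4 -1.5  2.2  4.   0.5  1.7 -2.2 -3.3]
-0.011 [ 3.26182522 -6.58460382 -3.94050708 11.36286592] [-1.4 -1.4  2.3  4.2  0.4  1.7 -2.3 -3.4]
```

```bash
cat >> tilt.py <<'E'
C=[(.015,.050),(.015,.098),(None,.100),(None,.100),(-.015,.098)]
def P2(ex,ez,th,w,z0):
    out=[]
    for i,(a,zc) in enumerate(C):
        a=a if a is not None else (w if i==2 else -w)
        b=zc-.075
        out.append(row(ex+a*np.cos(th)+b*np.sin(th),ez-b*np.cos(th)+a*np.sin(th)))
    return np.array(out)
def fit2(rows,w=None):
    r=least_squares(lambda p:P2(p[0],p[1],p[2],p[3] if w is None else w,0)-rows,[0,-.005,.2,.012],x_scale=[.01,.01,.1,.01])
    return (r.x*[1e3,1e3,57.3,1e3]).round(2),r.fun.round(2)
E
python3 - <<'E'
from tilt import *
im=cv2.imread('pics/w5.png');p=im[205:232,259:266].mean(1).astype(int)
print([(205+i,*map(int,p[i])) for i in range(len(p))])
print(fit2(np.array([222,256.7,267.5,314.7,317.7])))
print(fit2(np.array([244.6,259.8,269.3,321.7,326.9])))
im=cv2.imread('pics/w6.png')
cv2.imwrite('pics/w6c.png',cv2.resize(im[200:350,215:345],None,fx=4,fy=4,interpolation=cv2.INTER_CUBIC))
E
```

```text
[(205, 91, 91, 93), (206, 91, 90, 92), (207, 92, 91, 93), (208, 92, 92, 93), (209, 91, 91, 91), (210, 93, 94, 94), (211, 91, 91, 91), (212, 96, 92, 93), (213, 98, 85, 82), (214, 101, 78, 67), (215, 109, 74, 54), (216, 124, 75, 41), (217, 140, 80, 41), (218, 148, 86, 47), (219, 150, 87, 45), (220, 153, 89, 49), (221, 145, 84, 43), (222, 107, 59, 27), (223, 94, 49, 22), (224, 93, 48, 15), (225, 93, 48, 18), (226, 96, 51, 26), (227, 94, 48, 18), (228, 95, 48, 17), (229, 96, 52, 25), (230, 94, 49, 17), (231, 95, 50, 23)]
(array([-3.24,  1.01,  0.28, 11.47]), array([-0.08,  0.65, -0.59, -0.64,  0.67]))
(array([-11.16,   0.02,  14.13,  11.57]), array([-0.05,  0.42, -0.38, -0.38,  0.4 ]))
```

View pics/w6c.png

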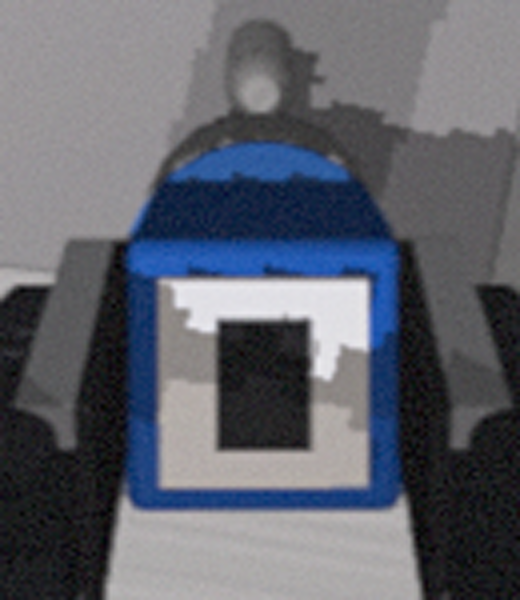

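```bash
python3 -m pendant '{"fingers":[0,0,0,0,0,0,0,0,0,0],"xyz":[[0,0,-0.015],[0,0,-0.035],[0.01,0,-0.035],[0.02,0,-0.035],[0.0275,0,-0.035],[0.0275,0,-0.035],[0.0275,0,-0.025],[0.0275,0,-0.015],[0.0275,0,-0.005],[0.0275,0,0.002]],"spin":[0,0,0,0,0,0,0,0,0,0]}' 40
python3 - <<'E'
from h import *
im=optics.snapshot('wrist');cv2.imwrite('pics/w7.png',im[:,:,::-1])
s=env.sense();print(s['time'],s['eef_pos'],s['ft_force'])
E
```

```text
time: 9.35
eef_pos: [0.5825, -0.1395, 0.0892]
ee_rot: [180.0, -0.0, -169.4]
ft_force: [0.4, 0.7, -2.5]
gripper_width: 0.338
9.4 [ 0.5822428  -0.13941139  0.08859526] [ 1.67222297  0.1434135  -3.74200171]
```

View pics/w7.png

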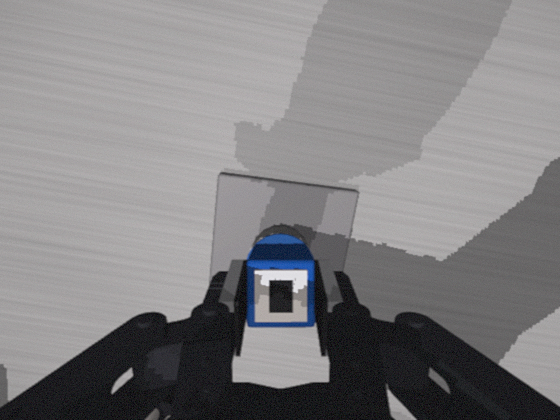

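```bash
python3 -m pendant '{"fingers":[0,0,0.5,0.7,0.7,0.7,0.7,0.7,0.7,0.7],"xyz":[[0,0,0.001],[0,0,0.002],[0,0,0.002],[0,0,0.002],[0,0,0.002],[0,0,0.002],[-0.01,0,0.002],[-0.02,0,0.002],[-0.02,0,0.002],[-0.02,0,0.002]],"spin":[0,0,0,0,0,0,0,0,0,0]}' 40
python3 - <<'E'
from h import *
s=env.sense();im=optics.snapshot('wrist');cv2.imwrite('pics/w8.png',im[:,:,::-1])
im=optics.snapshot('side');cv2.imwrite('pics/s8.png',cv2.resize(im[190:320,220:360,::-1],None,fx=4,fy=4))
print(s['time'],s['eef_pos'],s['ft_force'])
E
```

```text
time: 10.65
eef_pos: [0.6021, -0.136, 0.088]
ee_rot: [180.0, -0.0, -169.4]
ft_force: [-0.4, -0.3, 0.1]
gripper_width: 0.701
10.65 [ 0.60206611 -0.13600867  0.08800198] [-0.44891839 -0.32043135  0.09563031]
```

View pics/w8.png

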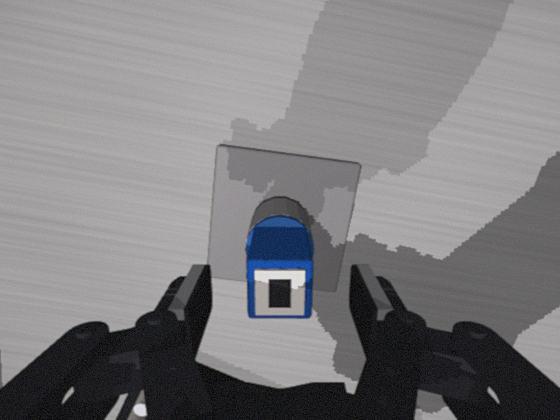

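View pics/s8.png

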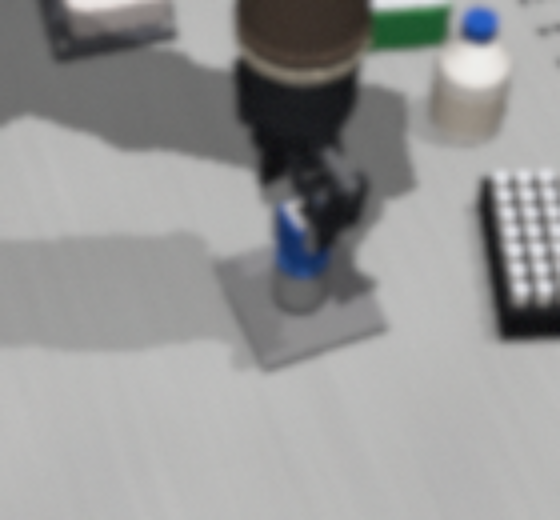

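```bash
cat >> tilt.py <<'E'
def edges(fn,c0=259,c1=266):
    im=cv2.imread(fn);p=im[180:345,c0:c1].mean(1);B,Rd=p[:,0],p[:,2]
    sat=B-Rd
    # white block: R>110 contiguous longest after blue
    return p
E
python3 - <<'E'
from tilt import *
p=edges('pics/w8.png')
prev=None
for i in range(20,150):
    if abs(p[i]-p[i-1]).max()>12: print(180+i,p[i].astype(int))
E
```

```text
200 [112 108 110]
201 [92 90 90]
220 [99 71 56]
221 [112  71  46]
222 [125  74  42]
226 [124  72  39]
227 [93 50 16]
259 [104  53  20]
260 [139  69  25]
261 [160  79  27]
268 [119  72  57]
269 [101 101 106]
270 [151 158 162]
271 [211 218 220]
281 [190 193 195]
282 [169 171 177]
315 [133 102  93]
316 [118  60  30]
317 [115  69  49]
318 [142 124 118]
319 [169 168 170]
```

Run:
```python
from tilt import *
print(fit2(np.array([226.5,259.5,270.2,315,317.8])))
print(fit2(np.array([222,256.7,267.5,314.7,317.7])))
```

```text
(array([-8.1 ,  7.88,  0.88, 11.4 ]), array([-0.1 ,  0.76, -0.7 , -0.75,  0.78]))
(array([-3.24,  1.01,  0.28, 11.47]), array([-0.08,  0.65, -0.59, -0.64,  0.67]))
```

```bash
python3 -m pendant '{"fingers":[0.7,0.7,0.5,0.3,0.1,0,0,0,0,0],"xyz":[[-0.007,0,0.003],[-0.014,0,0.003],[-0.014,0,0.003],[-0.014,0,0.003],[-0.014,0,0.003],[-0.014,0,0.003],[-0.014,0,0.003],[-0.014,0,-0.01],[-0.014,0,-0.028],[-0.014,0,-0.045]],"spin":[0,0,0,0,0,0,0,0,0,0]}' 30
python3 - <<'E'
from h import *
s=env.sense();im=optics.snapshot('wrist');cv2.imwrite('pics/w9.png',im[:,:,::-1])
print(s['time'],s['eef_pos'],s['ft_force'])
from tilt import *
p=edges('pics/w9.png')
for i in range(20,150):
    if abs(p[i]-p[i-1]).max()>12: print(180+i,p[i].astype(int))
E
```

```text
time: 12.0
eef_pos: [0.6163, -0.1335, 0.135]
ee_rot: [-180.0, 0.1, -169.5]
ft_force: [0.6, 0.1, -2.4]
gripper_width: 0.333
12.0 [ 0.61626974 -0.13354673  0.13500134] [ 0.63226999  0.10060698 -2.39405217]
205 [109  59  26]
206 [91 48 22]
234 [128  65  29]
235 [159  78  28]
243 [153  96  76]
244 [134 131 135]
245 [179 188 192]
246 [221 225 227]
272 [174 177 180]
277 [139 142 147]
278 [127 130 134]
287 [151 155 160]
288 [165 168 175]
292 [148 125 117]
293 [126  72  47]
294 [119  56  19]
295 [126  87  75]
296 [155 145 143]
297 [169 170 173]
```

View pics/w9.png

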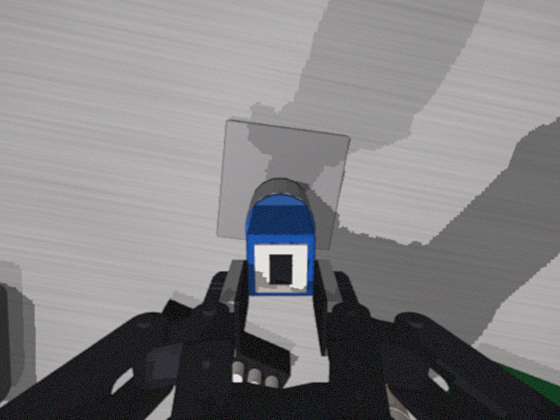

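```bash
python3 -m pendant '{"fingers":[0,0,0,0,0,0,0,0,0,0],"xyz":[[-0.015,0,0],[-0.03,0,0],[-0.03,0,0.015],[-0.03,0,0.03],[-0.03,0,0.04],[-0.03,0,0.044],[-0.025,0,0.044],[-0.02,0,0.044],[-0.015,0,0.044],[-0.01,0,0.044]],"spin":[0,0,0,0,0,0,0,0,0,0]}' 30 && python3 -m pendant '{"fingers":[0,0,0,0,0,0,0,0,0,0],"xyz":[[0.004,0,0],[0.007,0,0],[0.01,0,0],[0.013,0,0],[0.016,0,0],[0.018,0,0],[0.02,0,0],[0.022,0,0],[0.022,0,0],[0.022,0,0]],"spin":[0,0,0,0,0,0,0,0,0,0]}' 30
python3 - <<'E'
from h import *
s=env.sense();im=optics.snapshot('wrist');cv2.imwrite('pics/w10.png',im[:,:,::-1])
print(s['time'],s['eef_pos'],s['ft_force'])
from tilt import *
p=edges('pics/w10.png')
for i in range(20,150):
    if abs(p[i]-p[i-1]).max()>12: print(180+i,p[i].astype(int))
print(fit2(np.array([205.5,234.5,244.5,292.5,295.6])))
E
```

```text
time: 13.3
eef_pos: [0.6262, -0.1317, 0.09]
ee_rot: [-180.0, 0.1, -169.4]
ft_force: [2.8, 0.3, -0.1]
gripper_width: 0.333
time: 14.55
eef_pos: [0.6041, -0.1355, 0.0891]
ee_rot: [180.0, -0.0, -169.4]
ft_force: [2.5, -0.1, -1.3]
gripper_width: 0.334
14.55 [ 0.60408623 -0.13553743  0.0890865 ] [ 2.4943279  -0.13481292 -1.25680071]
237 [107  77  70]
238 [134  66  28]
239 [150  74  24]
240 [164  82  31]
242 [154  78  30]
243 [117  56  25]
244 [116  82  70]
245 [178 159 154]
246 [225 221 222]
267 [190 186 188]
268 [177 176 178]
272 [165 163 168]
273 [141 142 146]
296 [131 100  90]
297 [121  65  35]
298 [120  62  22]
303 [114  59  36]
304 [127 108 102]
305 [164 165 166]
(array([ 4.77,  6.59,  0.36, 11.65]), array([-0.08,  0.59, -0.54, -0.59,  0.61]))
```

View pics/w10.png

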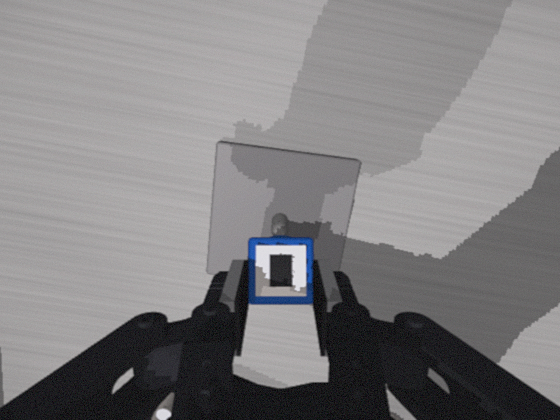

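Run:
```python
from tilt import *
from scipy.optimize import least_squares
def fit4(rows,zb=None):
    for ez in ([None] if zb is None else zb):
        g=lambda p:(P2(p[0],p[1] if ez is None else ez,p[2],.0115,0)-np.r_[0,rows])[1:]
        r=least_squares(g,[0,-.005,.3],x_scale=[.01,.01,.1]);print(ez,(r.x*[1e3,1e3,57.3]).round(2),r.fun.round(2))
fit4(np.array([237.7,245.0,296.2,303.7]),[None,.002,.005,.007,.009])
```

```text
None [-8.52  7.76 25.45] [ 0.01 -0.01  0.01 -0.  ]
0.002 [ 1.3  23.31  9.61] [-1.12  0.56  1.08 -0.5 ]
0.005 [-2.85 -3.23 15.76] [-0.83  0.2   0.79 -0.13]
0.007 [-8.89  9.93 27.12] [-0.02 -0.17  0.01  0.19]
0.009 [-8.62 -5.   24.26] [ 0.19  0.24 -0.13 -0.32]
```

```bash
cat > tgt.py <<'E'
from h import *
foot=np.array([.5563,.208,.050]);yaw=np.radians(176.3);xt=np.array([np.cos(yaw),np.sin(yaw),0]);th=np.radians(25)
a=np.sin(th)*xt+np.cos(th)*np.array([0,0,1.])
def tcp(q,ex=-.0075,ez=.001): return foot+(q+.075)*a-ex*xt+np.array([0,0,ez])
E
python3 - <<'E'
from tgt import *
s=env.sense();p=s['eef_pos'];print(p,s['ee_rot'],s['joint_pos'])
for q in (.086,.055,.022,.012): print(q,tcp(q),rot().T@(tcp(q)-p))
E
```

```text
[ 0.604144   -0.1355493   0.08912041] [ 1.79996290e+02 -6.20311155e-03 -1.69446193e+02] [ -2.98940024  31.70852751  15.7166994   99.73385917 -10.70814842
  50.0288108  117.95476456]
0.086 [0.48091592 0.21287487 0.19691555] [ 0.05733818  0.36510729 -0.10776529]
0.055 [0.49398978 0.21202942 0.16882001] [ 0.0446373   0.36187973 -0.07967134]
0.022 [0.50790711 0.21112943 0.13891186] [ 0.031117    0.35844394 -0.04976486]
0.012 [0.51212448 0.2108567  0.12984878] [ 0.02701994  0.35740279 -0.0407023 ]
```

```bash
python3 -m pendant '{"fingers":[0,0,0,0,0,0,0,0,0,0],"xyz":[[0,0,-0.04],[0,0.02,-0.09],[0.01,0.07,-0.108],[0.02,0.12,-0.108],[0.03,0.17,-0.108],[0.04,0.22,-0.108],[0.05,0.27,-0.108],[0.057,0.32,-0.108],[0.057,0.35,-0.108],[0.057,0.365,-0.108]],"spin":[0,0.03,0.06,0.1,0.14,0.18,0.21,0.24,0.249,0.249]}' 100
python3 - <<'E'
from tgt import *
for n in ('side','top','wrist'):
    im=optics.snapshot(n)[:,:,::-1]; cv2.imwrite(f'pics/{n}11.png',im)
    if n=='side': cv2.imwrite('pics/s11.png',cv2.resize(im[120:220,190:300],None,fx=6,fy=6,interpolation=cv2.INTER_CUBIC))
    if n=='top': cv2.imwrite('pics/t11.png',cv2.resize(im[180:260,175:265],None,fx=6,fy=6,interpolation=cv2.INTER_CUBIC))
s=env.sense();print(s['time'],s['eef_pos'],s['ee_rot'])
E
```

```text
time: 15.85
eef_pos: [0.4801, 0.214, 0.1968]
ee_rot: [-180.0, -0.1, 176.4]
ft_force: [-0.0, 0.7, -1.9]
gripper_width: 0.284
16.0 [0.48124331 0.2120205  0.196941  ] [-1.79942195e+02 -2.88488214e-02  1.76295890e+02]
```

View pics/s11.png

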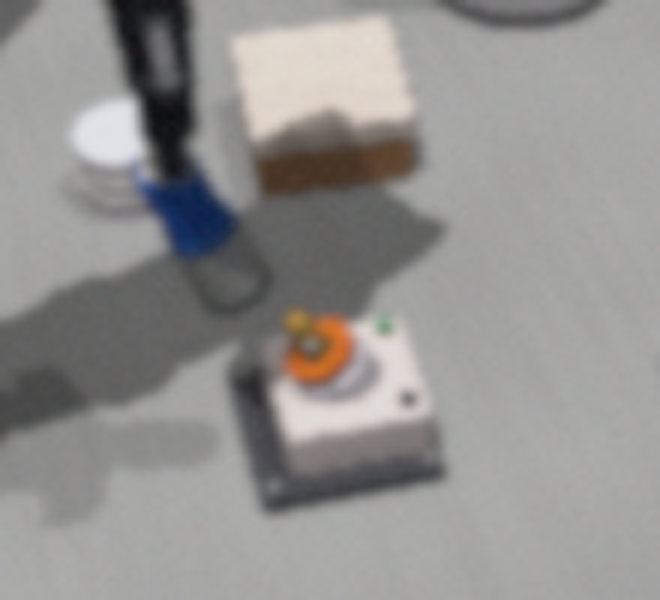

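View pics/t11.png

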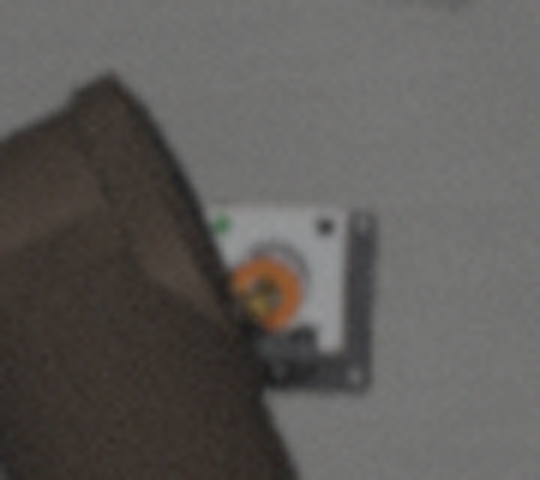

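View pics/wrist11.png

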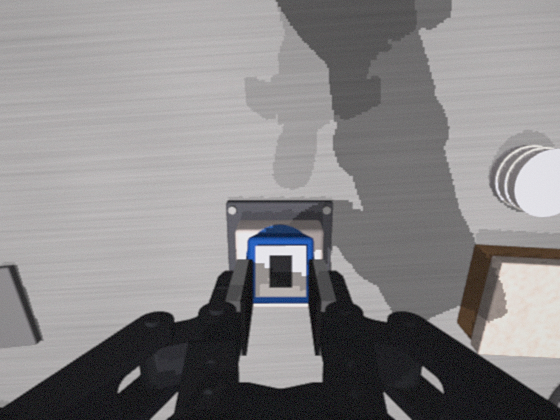

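```bash
cat >> tilt.py <<'E'
def fit4(rows):
    g=lambda p:(P2(p[0],p[1],p[2],.0115,0)-np.r_[0,rows])[1:]
    r=least_squares(g,[-.008,.007,.35],x_scale=[.01,.01,.1]);print('fit4',(r.x*[1e3,1e3,57.3]).round(2),r.fun.round(2))
def show(fn):
    p=edges(fn)
    for i in range(20,150):
        if abs(p[i]-p[i-1]).max()>12: print(180+i,p[i].astype(int))
E
python3 - <<'E'
from tilt import *
from tgt import *
show('pics/wrist11.png')
s=optics.camera_model('side');p=env.sense()['eef_pos'];Rt=rot()
im=cv2.imread('pics/side11.png');im=cv2.resize(im[120:220,190:300],None,fx=6,fy=6,interpolation=cv2.INTER_CUBIC)
def px(P): u=proj(s,P);return tuple(int(v) for v in ((u[0]+.5-190)*6-.5,(u[1]+.5-120)*6-.5))
for th,c in ((25,(0,255,0)),(20,(0,0,255))):
    t=np.radians(th);ac=np.sin(t)*Rt[:,0]-np.cos(t)*Rt[:,2]
    G=p+Rt@[-.0075,0,.001]
    cv2.line(im,px(G-.075*ac),px(G+.025*ac),c,1)
    e1=Rt[:,1];e2=np.cross(ac,e1);k=np.linspace(0,6.283,40)
    for q in k: cv2.circle(im,px(G-.075*ac+.02*(np.cos(q)*e1+np.sin(q)*e2)),1,c,-1)
cv2.line(im,px(foot),px(foot+.12*a),(255,0,255),1)
cv2.imwrite('pics/s11o.png',im)
E
```

```text
200 [85 84 85]
201 [48 44 44]
202 [73 67 67]
203 [94 87 88]
220 [95 92 97]
228 [128 112 109]
229 [160 129 117]
230 [171 126 103]
231 [157 103  74]
232 [111  67  44]
233 [77 44 22]
236 [75 40 17]
237 [116  58  21]
238 [151  74  24]
239 [167  84  32]
240 [180  93  38]
243 [178  90  34]
244 [122  63  33]
245 [131 112 111]
246 [213 205 208]
247 [235 232 233]
263 [181 179 182]
264 [158 159 164]
268 [146 148 153]
284 [163 166 172]
296 [160 147 146]
297 [135  89  74]
298 [129  65  27]
303 [152 134 133]
304 [229 230 232]
306 [211 211 220]
307 [180 182 190]
```

View pics/s11o.png

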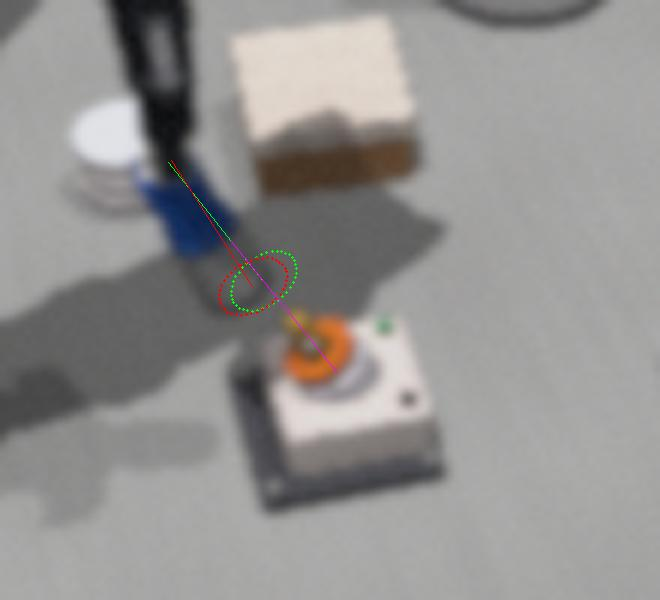

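Run:
```python
from tilt import *
print(fit2(np.array([232.3,237.4,245.2,296.6,303.])))
print(fit2(np.array([232.3,237.4,245.2,296.6,303.]),.0115))
from tgt import *
s=optics.camera_model('side');p=env.sense()['eef_pos'];Rt=rot()
im=cv2.imread('pics/side11.png');im=cv2.resize(im[140:190,205:255],None,fx=12,fy=12,interpolation=cv2.INTER_CUBIC)
def px(P): u=proj(s,P);return tuple(int(v) for v in ((u[0]+.5-205)*12-.5,(u[1]+.5-140)*12-.5))
for ex,ez,th,c in ((-.0075,.001,19.5,(0,255,0)),(-.0065,.001,16,(0,0,255))):
    t=np.radians(th);ac=np.sin(t)*Rt[:,0]-np.cos(t)*Rt[:,2]
    G=p+Rt@[ex,0,ez]
    e1=Rt[:,1];e2=np.cross(ac,e1);k=np.linspace(0,6.283,40)
    for z in (0,.05):
     for q in k: cv2.circle(im,px(G-(.075-z)*ac+.02*(np.cos(q)*e1+np.sin(q)*e2)),1,c,-1)
cv2.imwrite('pics/s11o.png',im)
```

```text
(array([-5.11,  8.02, 17.57, 11.61]), array([-0.  ,  0.01, -0.01, -0.01,  0.01]))
(array([-4.89,  7.53, 17.64, 12.  ]), array([-0.  , -0.1 ,  0.13, -0.16,  0.13]))
```

View pics/s11o.png

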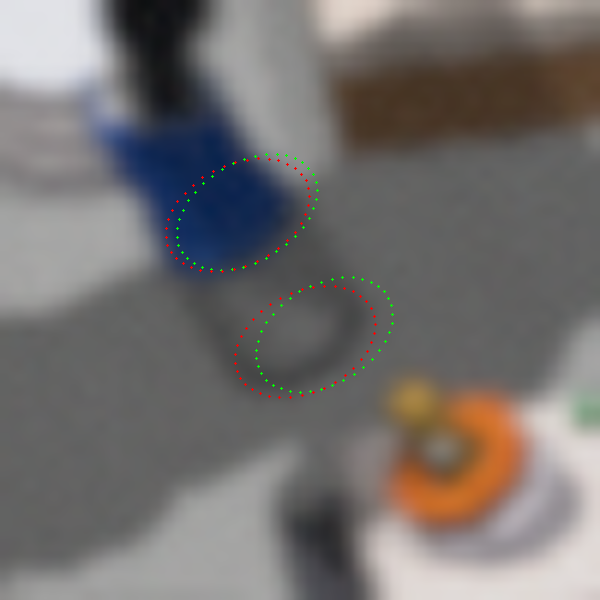

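Run:
```python
from tgt import *
p=env.sense()['eef_pos']
print(rot().T@(np.array([.6228,-.132,.0895])-p), rot().T@(np.array([.6228,-.132,.16])-p))
```

```text
[-0.16354012 -0.33404824  0.10769574] [-0.16350462 -0.33411937  0.03719579]
```

```bash
python3 -m pendant '{"fingers":[0,0,0,0,0,0,0,0,0,0],"xyz":[[-0.023,-0.048,0],[-0.047,-0.096,0],[-0.07,-0.144,0],[-0.094,-0.192,0],[-0.117,-0.24,0.02],[-0.14,-0.288,0.04],[-0.1635,-0.334,0.06],[-0.1635,-0.334,0.085],[-0.1635,-0.334,0.1],[-0.1635,-0.334,0.1077]],"spin":[-0.03,-0.06,-0.1,-0.14,-0.18,-0.21,-0.249,-0.249,-0.249,-0.249]}' 40 && python3 -m pendant '{"fingers":[0,0,0,0,0,0,0,0,0,0],"xyz":[[0.006,0,0],[0.011,0,0],[0.016,0,0],[0.021,0,0],[0.026,0,0],[0.031,0,0],[0.031,0,0],[0.018,0,0],[0.008,0,0],[0.004,0,0]],"spin":[0,0,0,0,0,0,0,0,0,0]}' 40
python3 - <<'E'
from tilt import *
s=env.sense();im=optics.snapshot('wrist');cv2.imwrite('pics/w12.png',im[:,:,::-1])
print(s['time'],s['eef_pos'],s['ft_force'])
show('pics/w12.png')
E
```

```text
time: 17.25
eef_pos: [0.622, -0.1313, 0.0888]
ee_rot: [180.0, -0.1, -169.5]
ft_force: [-3.2, -0.1, 21.6]
gripper_width: 0.291
time: 18.5
eef_pos: [0.6193, -0.1317, 0.0891]
ee_rot: [180.0, -0.1, -169.4]
ft_force: [-2.2, 0.1, 1.9]
gripper_width: 0.286
18.5 [ 0.61927112 -0.13167299  0.0891349 ] [-2.15258924  0.09619818  1.86855837]
222 [108 107 110]
225 [121  97  86]
226 [144 106  85]
227 [153  97  68]
229 [132  76  42]
230 [84 48 23]
231 [63 36 18]
236 [72 38 19]
237 [112  57  23]
238 [148  74  26]
239 [162  82  31]
245 [173 107  86]
246 [181 170 172]
247 [224 222 224]
265 [199 194 195]
266 [173 170 174]
271 [144 144 148]
272 [130 133 137]
293 [152 155 160]
296 [152 151 159]
297 [126  91  85]
298 [119  59  25]
302 [118  72  55]
303 [135 121 117]
304 [166 167 168]
```

View pics/w12.png

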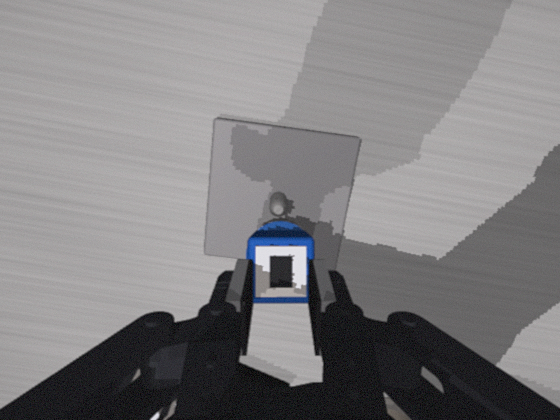

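Run:
```python
from tilt import *
print(fit2(np.array([229.8,237.2,245.5,296.8,302.9])))
```

```text
(array([-4.  ,  7.26, 15.87, 11.57]), array([-0.02,  0.13, -0.12, -0.12,  0.12]))
```

Run:
```python
from tilt import *
show('pics/w7.png')
```

```text
229 [109 107 109]
230 [97 95 96]
237 [101  88  81]
238 [126 100  87]
239 [133  92  69]
240 [142  85  51]
243 [122  71  36]
244 [77 43 21]
245 [59 30 15]
259 [79 41 21]
260 [117  58  22]
261 [148  73  26]
268 [166  85  42]
269 [128  97  89]
270 [165 163 166]
271 [225 222 223]
275 [193 188 191]
284 [189 187 189]
285 [148 148 152]
286 [128 131 136]
295 [160 162 170]
321 [160 161 166]
322 [134  98  92]
323 [123  61  25]
326 [122  76  57]
327 [144 125 119]
328 [166 166 166]
```

```bash
python3 -m pendant '{"fingers":[0,0.32,0.32,0,0,0,0,0,0,0],"xyz":[[0,0,-0.002],[0,0,-0.002],[0,0,-0.002],[0,0,-0.002],[0.004,0,-0.002],[0.008,0,-0.002],[0.011,0,-0.002],[0.014,0,-0.002],[0.017,0,-0.002],[0.017,0,-0.002]],"spin":[0,0,0,0,0,0,0,0,0,0]}' 25
python3 - <<'E'
from tilt import *
s=env.sense();im=optics.snapshot('wrist');cv2.imwrite('pics/w13.png',im[:,:,::-1])
print(s['time'],s['eef_pos'],s['ft_force'])
show('pics/w13.png')
E
```

```text
time: 19.8
eef_pos: [0.6022, -0.135, 0.0917]
ee_rot: [-180.0, 0.0, -169.5]
ft_force: [2.4, -0.1, -1.7]
gripper_width: 0.321
19.8 [ 0.6022182  -0.1349796   0.09167168] [ 2.37945015 -0.08003791 -1.71849808]
237 [105  75  68]
238 [134  65  24]
239 [152  74  26]
243 [148  72  30]
244 [164 114  97]
245 [208 189 184]
246 [226 223 224]
265 [211 205 206]
270 [194 189 191]
271 [149 148 152]
272 [130 132 136]
287 [147 148 155]
296 [133 103  94]
297 [119  64  35]
298 [119  61  22]
303 [112  59  36]
304 [125 105 101]
305 [164 165 166]
```

View pics/w13.png

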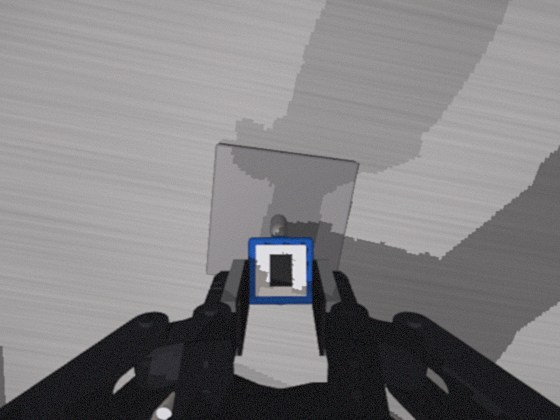

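Run:
```python
from tgt import *
p=env.sense()['eef_pos']
print(rot().T@(tcp(.086,-.008)-p))
```

```text
[ 0.05612797  0.3642947  -0.10530873]
```

```bash
python3 -m pendant '{"fingers":[0,0,0,0,0,0,0,0,0,0],"xyz":[[0.002,0,0],[0.002,0,-0.03],[0.002,0.03,-0.075],[0.012,0.08,-0.105],[0.022,0.135,-0.105],[0.032,0.19,-0.105],[0.042,0.245,-0.105],[0.05,0.3,-0.105],[0.056,0.34,-0.105],[0.056,0.364,-0.105]],"spin":[0,0,0.03,0.08,0.12,0.16,0.2,0.24,0.249,0.249]}' 30
python3 - <<'E'
from tilt import *
s=env.sense();im=optics.snapshot('wrist');cv2.imwrite('pics/w14.png',im[:,:,::-1])
im=optics.snapshot('side')[:,:,::-1];cv2.imwrite('pics/side14.png',im)
print(s['time'],s['eef_pos'],s['ft_force'],s['gripper_width'])
show('pics/w14.png')
E
```

```text
time: 21.1
eef_pos: [0.4786, 0.2145, 0.1962]
ee_rot: [-180.0, -0.1, 176.4]
ft_force: [0.0, -0.7, -2.6]
gripper_width: 0.324
21.1 [0.47855149 0.21447473 0.19620447] [ 0.04308002 -0.7255823  -2.61968793] 0.3243536011529423
201 [152 153 154]
202 [94 93 94]
203 [48 44 46]
204 [63 58 57]
205 [89 83 84]
206 [104  97  97]
214 [91 82 83]
229 [133 109 101]
230 [144 105  85]
231 [135  87  61]
232 [118  72  44]
233 [98 58 33]
234 [72 39 18]
237 [103  53  23]
238 [145  72  27]
239 [163  82  31]
241 [188  98  42]
244 [176  88  34]
245 [137  94  83]
246 [187 175 175]
247 [234 230 232]
264 [201 197 200]
265 [185 184 188]
269 [154 155 159]
270 [139 143 148]
285 [171 174 180]
297 [146 113 105]
298 [132  70  37]
303 [131  88  73]
304 [176 165 161]
305 [228 230 231]
309 [195 195 207]
310 [180 180 184]
```

View pics/w14.png

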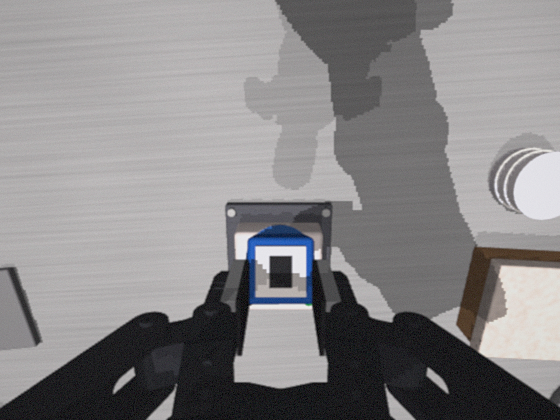

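Run:
```python
from tilt import *
from tgt import *
print(fit2(np.array([233.2,237.6,245.8,297,303.3])))
s=optics.camera_model('side');p=env.sense()['eef_pos'];Rt=rot();print(p)
im0=cv2.imread('pics/side14.png');im0=cv2.resize(im0[140:190,205:255],None,fx=12,fy=12,interpolation=cv2.INTER_CUBIC);im=im0.copy()
def px(P): u=proj(s,P);return tuple(int(v) for v in ((u[0]+.5-205)*12-.5,(u[1]+.5-140)*12-.5))
for ex,ez,th,c in ((-.005,.0075,18,(0,255,0)),(-.004,.001,18,(0,0,255))):
    t=np.radians(th);ac=np.sin(t)*Rt[:,0]-np.cos(t)*Rt[:,2]
    G=p+Rt@[ex,0,ez]
    e1=Rt[:,1];e2=np.cross(ac,e1);k=np.linspace(0,6.283,40)
    for z in (0,.05):
     for q in k: cv2.circle(im,px(G-(.075-z)*ac+.02*(np.cos(q)*e1+np.sin(q)*e2)),1,c,-1)
cv2.imwrite('pics/s14o.png',im)
```

```text
(array([-5.42,  7.89, 18.  , 11.55]), array([-0.02,  0.17, -0.15, -0.15,  0.15]))
[0.47872873 0.21553426 0.19610005]
```

View pics/s14o.png

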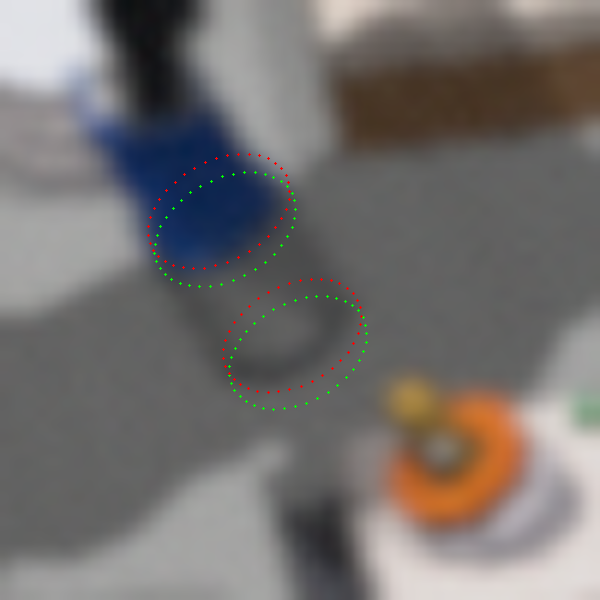

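```bash
cat >> tgt.py <<'E'
def tcp1(q,th=17,ex=-.004,ez=.001):
    t=np.radians(th); return foot+q*a+.075*(np.sin(t)*xt+np.cos(t)*np.array([0,0,1.]))-ex*xt+np.array([0,0,ez])
E
python3 - <<'E'
from tgt import *
s=env.sense();p=s['eef_pos'];print(p,s['ee_rot'],s['dq'].round(1),s['joint_pos'].round(1))
for q in (.086,.06,.045,.04): print(q,tcp1(q),(rot().T@(tcp1(q)-p)).round(4))
E
```

```text
[0.47872873 0.21553426 0.19610005] [ 1.79986603e+02 -9.44619785e-02  1.76556543e+02] [ 2.1 -0.3  2.7  0.6  0.8  0.1  2.2] [-41.6  16.5  14.7 106.1  -4.9  58.   61.7]
0.086 [0.49415675 0.21201862 0.20066533] [-0.0156 -0.0026 -0.0046]
0.06 [0.50512192 0.21130954 0.17710132] [-0.0266 -0.0026  0.019 ]
0.045 [0.51144798 0.21090045 0.16350671] [-0.033  -0.0027  0.0325]
0.04 [0.51355667 0.21076409 0.15897517] [-0.0351 -0.0027  0.0371]
```

```bash
python3 -m pendant '{"fingers":[0,0,0,0,0,0,0,0,0,0],"xyz":[[-0.008,-0.001,-0.004],[-0.0156,-0.001,-0.0046],[-0.02,-0.001,0.003],[-0.024,-0.001,0.012],[-0.0266,-0.001,0.019],[-0.0266,-0.001,0.019],[-0.0266,-0.001,0.019],[-0.0266,-0.001,0.019],[-0.0266,-0.001,0.019],[-0.0266,-0.001,0.019]],"spin":[0,0,0,0,0,0,0,0,0,0]}' 30
python3 - <<'E'
from tgt import *
s=env.sense();p=s['eef_pos'];Rt=rot()
m=optics.camera_model('side')
im=optics.snapshot('side')[:,:,::-1].copy();cv2.imwrite('pics/side15.png',im)
t0=optics.snapshot('top')[:,:,::-1];cv2.imwrite('pics/t15.png',cv2.resize(t0[200:250,190:250],None,fx=9,fy=9,interpolation=cv2.INTER_CUBIC))
print(s['time'],p,s['ee_rot'],s['ft_force'],s['gripper_width'],'err',(Rt.T@(tcp1(.06)-p)).round(4))
im=cv2.resize(im[140:190,215:265],None,fx=12,fy=12,interpolation=cv2.INTER_CUBIC)
cv2.imwrite('pics/s15.png',im)
def px(P): u=proj(m,P);return tuple(int(v) for v in ((u[0]+.5-215)*12-.5,(u[1]+.5-140)*12-.5))
t=np.radians(17);ac=np.sin(t)*Rt[:,0]-np.cos(t)*Rt[:,2];G=p+Rt@[-.004,0,.001]
e1=Rt[:,1];e2=np.cross(ac,e1)
for z in (0,.05):
  for q in np.linspace(0,6.283,40): cv2.circle(im,px(G-(.075-z)*ac+.02*(np.cos(q)*e1+np.sin(q)*e2)),1,(0,0,255),-1)
cv2.line(im,px(foot+.02*a),px(foot+.06*a),(255,0,255),1)
cv2.imwrite('pics/s15o.png',np.hstack([im[:,:] ]))
E
```

```text
time: 22.45
eef_pos: [0.507, 0.21, 0.1777]
ee_rot: [180.0, 0.0, 176.3]
ft_force: [0.3, -0.2, -2.1]
gripper_width: 0.32
22.45 [0.50695298 0.20999354 0.17768286] [1.79987157e+02 1.35278128e-02 1.76287746e+02] [ 0.32059902 -0.17734802 -2.13687988] 0.32040112096602164 err [0.0019 0.0012 0.0006]
```

View pics/s15.png

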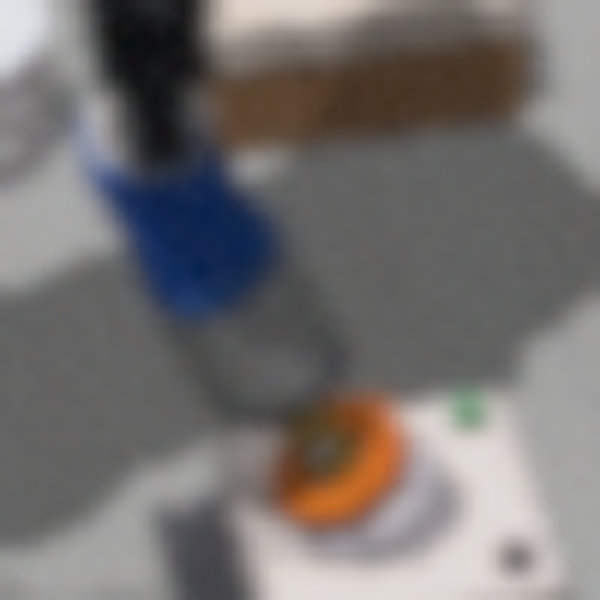

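View pics/s15o.png

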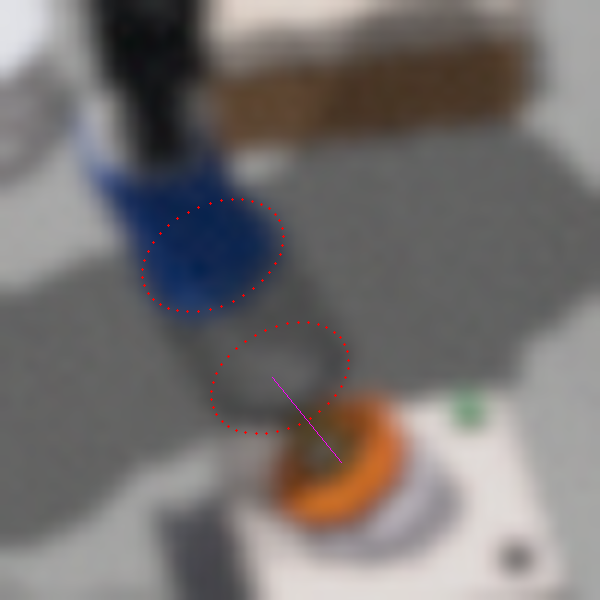

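View pics/t15.png

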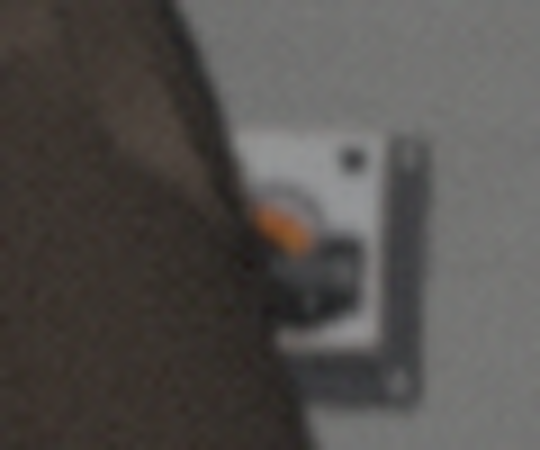

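Run:
```python
from tgt import *
s=env.sense();p=s['eef_pos'];print(p,s['ft_force'])
for q in (.06,.05,.044): print(q,(rot().T@(tcp1(q)-p)).round(4))
for q in (.04,.036,.022,.012): print(q,tcp(q),(rot().T@(tcp(q)-p)).round(4))
```

```text
[0.50692091 0.20995035 0.17758417] [-0.82771171  0.44106694 -2.22173886]
0.06 [0.0019 0.0012 0.0005]
0.05 [-0.0023  0.0012  0.0095]
0.044 [-0.0049  0.0012  0.015 ]
0.04 [0.50031584 0.21162033 0.1552254 ] [0.0067 0.0012 0.0224]
0.036 [0.50200279 0.21151124 0.15160016] [0.005  0.0012 0.026 ]
0.022 [0.50790711 0.21112943 0.13891186] [-0.0009  0.0012  0.0387]
0.012 [0.51212448 0.2108567  0.12984878] [-0.0051  0.0012  0.0477]
```

```bash
python3 -m pendant '{"fingers":[0,0,0,0,0,0,0,0,0,0],"xyz":[[0.002,0.0012,0.0005],[-0.0005,0.0012,0.006],[-0.003,0.0012,0.011],[-0.005,0.0012,0.015],[-0.002,0.0012,0.017],[0.001,0.0012,0.0195],[0.004,0.0012,0.021],[0.0067,0.0012,0.0224],[0.0067,0.0012,0.0224],[0.0067,0.0012,0.0224]],"spin":[0,0,0,0,0,0,0,0,0,0]}' 30
python3 - <<'E'
from tgt import *
s=env.sense();p=s['eef_pos']
im=optics.snapshot('side')[:,:,::-1].copy();cv2.imwrite('pics/s16.png',cv2.resize(im[140:190,215:265],None,fx=12,fy=12,interpolation=cv2.INTER_CUBIC))
w=optics.snapshot('wrist')[:,:,::-1];cv2.imwrite('pics/w16.png',w)
print(s['time'],p,s['ft_force'],s['ft_torque'],(rot().T@(tcp(.04)-p)).round(4))
from tilt import show
show('pics/w16.png')
E
```

```text
time: 23.8
eef_pos: [0.5006, 0.2117, 0.1553]
ee_rot: [180.0, 0.0, 176.3]
ft_force: [1.3, 0.2, -1.1]
gripper_width: 0.32
23.8 [0.50057869 0.21165658 0.15533204] [ 1.31609125  0.20892295 -1.09080074] [ 0.04582167 -0.38772487  0.04928492] [ 0.0003 -0.0001  0.0001]
223 [137 138 147]
224 [170 171 182]
225 [193 193 207]
236 [207 209 221]
237 [136 118 122]
238 [137  63  24]
239 [160  79  27]
240 [173  88  31]
243 [172  83  33]
244 [136  91  76]
245 [188 171 166]
246 [233 232 233]
263 [191 189 193]
264 [173 173 177]
268 [152 153 158]
283 [167 171 178]
296 [151 128 120]
297 [133  80  56]
298 [130  66  27]
303 [125  71  49]
304 [164 148 143]
305 [229 231 233]
312 [207 209 217]
313 [182 182 190]
```

View pics/s16.png

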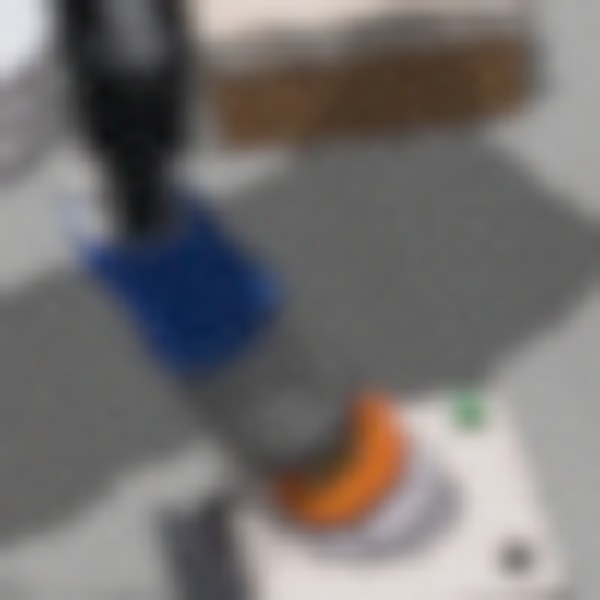

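View pics/w16.png

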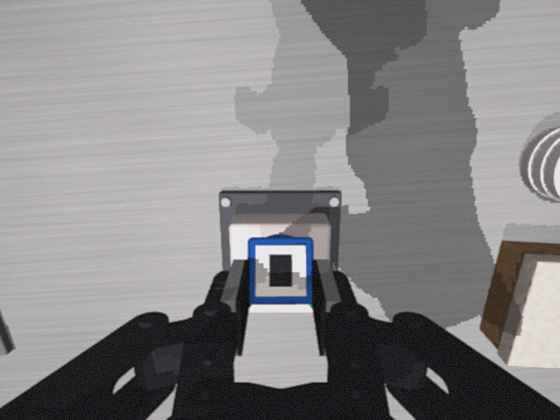

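```bash
python3 -m pendant '{"fingers":[0,0,0,0,0,0,0,0,0,0],"xyz":[[0,0,0],[-0.0013,0,0.0027],[-0.0025,0,0.0054],[-0.0038,0,0.0082],[-0.0051,0,0.0109],[-0.0063,0,0.0136],[-0.0076,0,0.0163],[-0.0085,0,0.0181],[-0.0085,0,0.0181],[-0.0085,0,0.0181]],"spin":[0,0,0,0,0,0,0,0,0,0]}' 60
python3 - <<'E'
from tgt import *
s=env.sense();p=s['eef_pos']
im=optics.snapshot('side')[:,:,::-1].copy();cv2.imwrite('pics/s17.png',cv2.resize(im[140:190,215:265],None,fx=12,fy=12,interpolation=cv2.INTER_CUBIC))
w=optics.snapshot('wrist')[:,:,::-1];cv2.imwrite('pics/w17.png',w)
print(s['time'],p,s['ft_force'],s['ft_torque'],s['gripper_width'],(rot().T@(tcp(.02)-p)).round(4), 'axial F',s['ft_force']@a)
from tilt import show
show('pics/w17.png')
E
```

```text
time: 25.15
eef_pos: [0.5089, 0.2109, 0.1371]
ee_rot: [-180.0, 0.0, 176.3]
ft_force: [1.1, -0.4, 2.0]
gripper_width: 0.309
25.15 [0.50885488 0.21087733 0.13712022] [ 1.11366636 -0.37821868  1.97759155] [-0.09240815 -0.26046591 -0.01171188] 0.30874872541931425 [0.0001 0.0002 0.    ] axial F 1.312316928634408
220 [122 123 131]
221 [152 153 163]
222 [179 180 193]
223 [192 194 208]
236 [196 200 217]
237 [131 111 116]
238 [139  64  24]
239 [163  80  26]
240 [177  87  30]
242 [123  62  23]
243 [101  50  25]
244 [123  89  76]
245 [192 174 167]
246 [234 232 233]
261 [201 199 202]
262 [186 186 189]
266 [154 156 160]
267 [140 144 149]
280 [167 171 178]
295 [167 167 173]
296 [144 112 101]
297 [131  70  38]
298 [127  64  22]
303 [132  89  74]
304 [183 169 164]
305 [229 232 233]
316 [196 198 211]
317 [184 184 188]
```

View pics/s17.png

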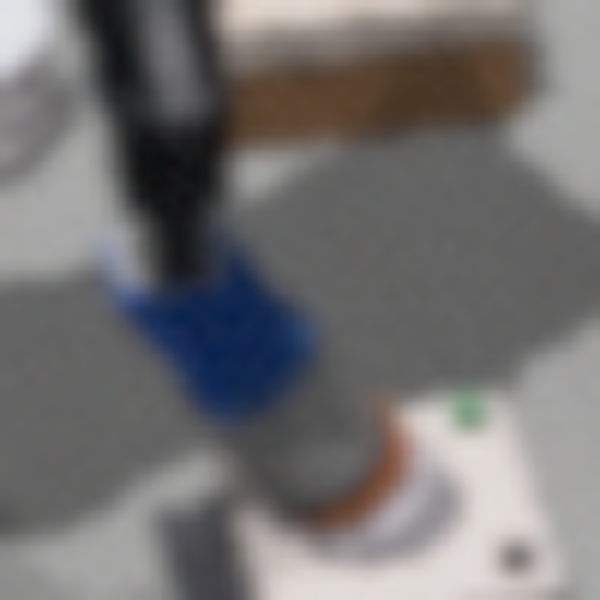

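View pics/w17.png

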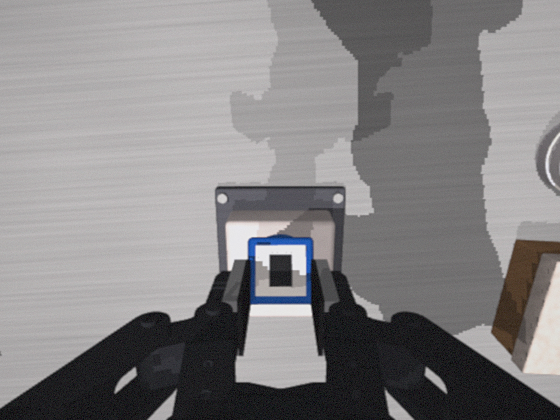

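```bash
python3 -m pendant '{"fingers":[0,0,0,0,0,0,0,0,0,0],"xyz":[[-0.0006,0,0.0014],[-0.0013,0,0.0027],[-0.0019,0,0.0041],[-0.0025,0,0.0054],[-0.003,0,0.0063],[-0.0034,0,0.0073],[-0.0034,0,0.0073],[-0.0034,0,0.0073],[-0.0034,0,0.0073],[-0.0034,0,0.0073]],"spin":[0,0,0,0,0,0,0,0,0,0]}' 60
python3 - <<'E'
from tgt import *
s=env.sense();p=s['eef_pos']
im=optics.snapshot('side')[:,:,::-1].copy();cv2.imwrite('pics/s18.png',cv2.resize(im[140:190,215:265],None,fx=12,fy=12,interpolation=cv2.INTER_CUBIC))
w=optics.snapshot('wrist')[:,:,::-1];cv2.imwrite('pics/w18.png',w)
print(s['time'],p,s['ft_force'],s['ft_torque'],s['gripper_width'],(rot().T@(tcp(.012)-p)).round(4), 'axial F',s['ft_force']@a)
from tilt import show
show('pics/w18.png')
E
```

```text
time: 26.5
eef_pos: [0.5122, 0.2108, 0.1302]
ee_rot: [180.0, 0.0, 176.3]
ft_force: [-1.5, -1.6, 9.6]
gripper_width: 0.311
26.5 [0.512206   0.21078636 0.13020408] [-1.52900994 -1.61405912  9.58810949] [-0.34101103  0.2685163   0.00761525] 0.3114639482701252 [0.0001 0.0001 0.0004] axial F 9.290599430866846
209 [ 99  99 105]
219 [133 133 142]
220 [161 163 174]
221 [185 187 199]
236 [197 201 217]
237 [131 109 114]
238 [138  61  21]
239 [163  79  26]
240 [179  90  36]
242 [125  61  25]
243 [99 50 23]
244 [124  88  75]
245 [193 174 168]
246 [234 232 233]
261 [201 200 202]
262 [187 187 190]
266 [154 156 161]
267 [141 142 148]
282 [159 162 167]
283 [171 173 180]
296 [144 111 101]
297 [131  71  37]
303 [123  71  49]
304 [162 147 143]
305 [228 232 234]
317 [206 208 218]
318 [181 182 190]
```

View pics/s18.png

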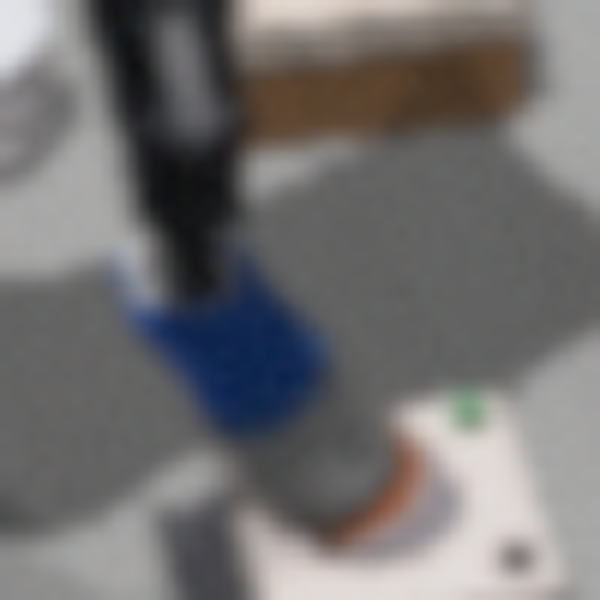

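View pics/w18.png

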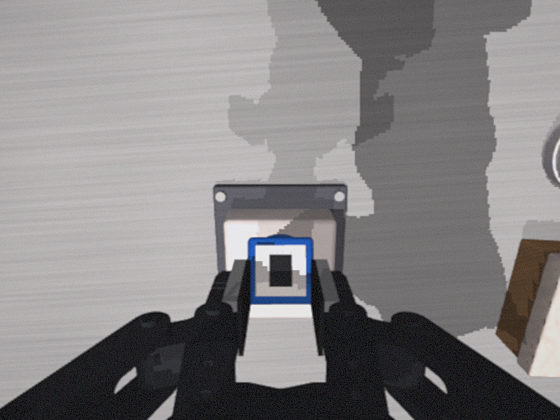

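```bash
python3 -m pendant '{"fingers":[0,0,0,0,0,0,0,0,0,0],"xyz":[[-0.0002,0,0.0004],[-0.0004,0,0.0008],[-0.0004,0,0.0008],[-0.0004,0,0.0008],[-0.0004,0,0.0008],[-0.0004,0,0.0008],[-0.0004,0,0.0008],[-0.0004,0,0.0008],[-0.0004,0,0.0008],[-0.0004,0,0.0008]],"spin":[0,0,0,0,0,0,0,0,0,0]}' 60
python3 - <<'E'
from tgt import *
s=env.sense();p=s['eef_pos']
print(s['time'],p,s['ft_force'],s['ft_torque'],s['gripper_width'],(rot().T@(tcp(.012)-p)).round(4), 'axial F',s['ft_force']@a,'lat',s['ft_force']@np.cross(a,np.cross(xt,a)))
E
```

```text
time: 27.85
eef_pos: [0.5125, 0.2108, 0.1298]
ee_rot: [180.0, -0.0, 176.3]
ft_force: [-3.0, -2.7, 13.8]
gripper_width: 0.312
27.85 [0.51248329 0.21078227 0.12978612] [-2.95278983 -2.68095899 13.75842459] [-0.4979968   0.72924612 -0.0356697 ] 0.31224751768772296 [ 0.0004  0.0001 -0.0001] axial F 13.641552604946982 lat -2.991542632252249
```

Run:
```python
from tgt import *
from tilt import fit4
m=optics.camera_model('side');s=env.sense()
raw=optics.snapshot('side')[:,:,::-1].copy();cv2.imwrite('pics/side19.png',raw)
def crop(I): return cv2.resize(I[140:190,215:265],None,fx=8,fy=8,interpolation=cv2.INTER_CUBIC)
im=crop(raw);im0=im.copy()
def px(P): u=proj(m,P);return tuple(int(v) for v in ((u[0]+.5-215)*8-.5,(u[1]+.5-140)*8-.5))
e1=np.array([-xt[1],xt[0],0]);e2=np.cross(a,e1)
for z,r in ((.012,.02),(.062,.02),(.006,.0205)):
  for q in np.linspace(0,6.283,60): cv2.circle(im,px(foot+z*a+r*(np.cos(q)*e1+np.sin(q)*e2)),1,(0,0,255),-1)
cv2.line(im,px(foot),px(foot+.112*a),(255,0,255),1)
cv2.imwrite('pics/s19.png',np.hstack([im0,im]))
fit4(np.array([237.4,244.8,296.3,303.3]))
print(s['ft_force'])
```

```text
fit4 [-7.03  7.73 22.35] [-0.09  0.11 -0.11  0.08]
[-2.95278983 -2.68095899 13.75842459]
```

View pics/s19.png

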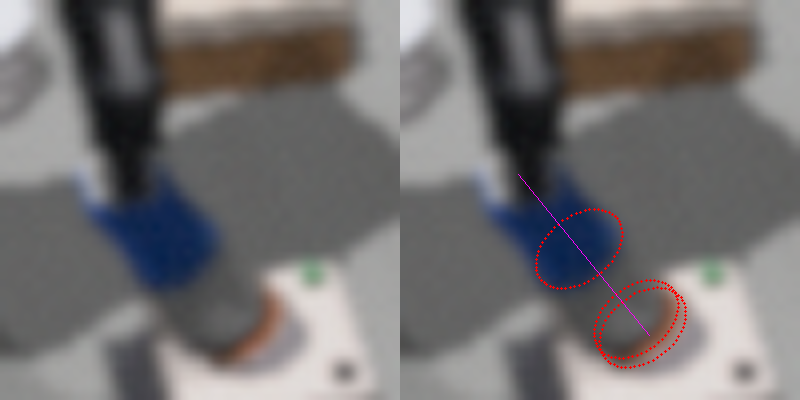

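```bash
python3 -m pendant '{"fingers":[0,0,0,0,0,0,0,0,0,0],"xyz":[[0.0004,0,0.0002],[0.0008,0,0.0004],[0.0012,0,0.0006],[0.0015,0,0.0007],[0.0015,0,0.0007],[0.0015,0,0.0007],[0.0015,0,0.0007],[0.0015,0,0.0007],[0.0015,0,0.0007],[0.0015,0,0.0007]],"spin":[0,0,0,0,0,0,0,0,0,0]}' 60
python3 - <<'E'
from tgt import *
s=env.sense();p=s['eef_pos']
print(s['time'],p,s['ft_force'],s['ft_torque'],s['gripper_width'], 'axial F',s['ft_force']@a,'lat',s['ft_force']@np.cross(a,np.cross(xt,a)))
cv2.imwrite('pics/w20.png',optics.snapshot('wrist')[:,:,::-1])
im=optics.snapshot('side')[:,:,::-1];cv2.imwrite('pics/s20.png',cv2.resize(im[140:190,215:265],None,fx=8,fy=8,interpolation=cv2.INTER_CUBIC))
from tilt import show
show('pics/w20.png')
E
```

```text
time: 29.15
eef_pos: [0.5118, 0.2109, 0.1295]
ee_rot: [179.9, 0.1, 176.3]
ft_force: [-3.1, -2.7, 15.1]
gripper_width: 0.31
29.15 [0.51178701 0.21093345 0.12951496] [-3.09480882 -2.67934026 15.0646903 ] [-0.54010558  0.41626437 -0.03276871] 0.30959831361874024 axial F 14.885370249622667 lat -3.375375253392215
209 [94 92 97]
220 [142 142 152]
221 [169 170 183]
222 [190 192 206]
236 [197 201 217]
237 [130 111 117]
238 [137  64  26]
239 [160  79  26]
240 [174  87  32]
243 [119  58  24]
244 [120  87  75]
245 [190 173 168]
246 [234 233 234]
263 [199 198 201]
264 [187 187 190]
267 [155 156 161]
268 [141 144 150]
283 [160 163 169]
296 [147 120 111]
297 [129  73  44]
298 [130  67  26]
303 [124  69  48]
304 [164 148 144]
305 [228 231 233]
318 [198 200 214]
319 [180 180 185]
```

View pics/s20.png

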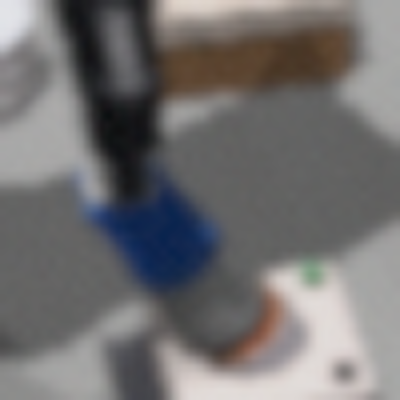

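Axial push is about 17 N once the checker's weight is allowed for. That is above the 12 N spring force at the hard stop, so the collar should be down. The rim looks flush on the orange ring and the grip is firm, so I'm handing in.

Run:
```python
from cell import env
print(env.finish_job()); s=env.sense(); print(s['time'],s['ft_force'],s['gripper_width'])
```

```text
the job is handed in; nothing more can be done
None
the job is handed in; nothing more can be done
```

I handed the job in at about 29.3 s, with the checker pushed onto the nipple, the collar held down and the gripper still holding it at 60 N. The hand-in reports no verdict.

**What I did:** The tool can only point straight down, so I leaned the checker in the jaws by pushing its sleeve against the fixed parking peg. That took one regrasp on the stand and a second trip to the peg. I then put its mouth over the nipple tip, squared it up there, and pushed along the nipple's axis past the detent balls onto the collar.

**Last checks:**
- **Push:** the axial force was about 15 N measured, or about 17 N allowing for the checker's weight. It rose about 4 N over the last 0.5 mm, much stiffer than the spring, which suggests the collar is at its hard stop.
- **Seating:** the tool position puts the mouth about 12 mm out from the nipple's foot, well below the 22 mm snap point. The side view shows the rim on the orange ring. I did not see the snap itself; I infer it from position and force.

**What disagreed or went wrong:**
- **Tilt:** the wrist camera gave about 22° against the nipple's 25°. I then moved the tool 1.5 mm to square it and did not recompute the tilt.
- **Spring-back:** the lean fell from about 25° to 18° after leaving the peg, so the final squaring relied on the nipple.
- **Plate contact:** on the second trip to the peg the wrist force reached about 22 N upward, probably the checker's rim touching the stand's plate.
- **Other objects:** none of the bystanders was touched, as far as I could see.

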